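# Couple a tube carrier to a shaker drive with its locking pin

### The arm

A 6-joint arm with a two-finger parallel gripper is mounted at the origin on a cart in front of the work surface, level with it; the furniture and walls round the work are solid. World frame = base frame: x ahead of the robot, y to its left, z up, the work surface at z = 0. Lengths are in m, angles in rad, forces in N, time in s.
With the tool pointing down it reaches from about 0.375 to 0.9 m from the base axis. Payload 3.1 kg.
Tool frame: the origin (TCP) lies on the centre line of the jaws, within the pads' length; the fingertips stand 25 mm ahead of it and the grasp point (between the pads) lies 6 mm ahead of it; x points along the fingers, y is the direction in which the jaws open and shut, and the axes are right-handed (so a half turn about x gives the same grasp; the last joint's range is limited). The gripper opens to 87 mm and grips with 3 to 60 N. Pads are 19 mm wide; open, the fingers measure 117 mm over their backs; the gripper's body (75 mm by 190 mm) begins 51 mm behind the grasp point.
Start: joints at [1.028, 0.527, 1.433, -0, 1.181, -0.178], TCP at [0.223, 0.584, 0.248] pointing down, gripper open.
Joint ranges: [-3.08, 3.08], [-0.75, 2.2], [0.22, 2.44], [-1.43, 4.57], [0, 2.65], [-2.85, 2.85]. Speed limits (rad/s): [2.79, 2.79, 3.14, 3.14, 3.14, 3.14].

### API

Orientations are given as a unit quaternion [x, y, z, w].
In Python, from rig import robot gives the robot as it stands. The module is installed in compiled form; this text tells all that it offers.
- The arm moves only by the tool move_arm, never from a script. Its argument "commands" is a list of rows, each a list of 5 numbers: the gripper's target within -1 to 1 (shut at 1, half-way at 0, fully open at -1), then the shift along the tool's x, y, z in mm, then the turn about the tool's x in degrees. A call has 1 to 8 rows; each row is the pose to reach, as a shift and turn from the pose commanded when the call began, along the tool's axes at that moment; what a row does not reach only later rows make up. A row lasts 1/12 s, in which the tool goes at most 41.7 mm and 7.16 degrees, less where a joint would pass 70% of its speed; a pose out of reach is approached as far as the arm can. A call with a gripper value outside its range is refused whole. The fingers move at their own pace and stop on an object; "newtons" is the grip in N (left out, the last holds). Time passes only in rows, so rows that repeat a pose let the fingers close. It gives the time, the measured TCP pose, the force and the opening at its end, in the units of the state.
- robot.get_obs(): the state, without advancing time (a new reading comes with each control period).
- robot.camera(name): name is "scene" or "side" or "wrist"; returns a dict with "image" (480x640x3 uint8, red, green, blue), "fx", "fy", "cx", "cy" (pixels), "distortion" ([k1, k2, p1, p2, k3] as OpenCV has them; the pictures are not rectified), "xyz" and "rotation" of the camera in the world; the wrist camera has in their place "tool_from_camera" (4x4, takes a point from camera to tool coordinates, whose origin is the TCP and whose axes are the tool frame's). Camera axes: x right, y down, z forward; pixel columns grow to the right and rows downward; lengths in m; the calibration is good to about 2 mm. A picture is of the moment at which its call begins: read the wrist's pose just before it. There is no depth.
- robot.hand_in(): hands the job in, once; it reports no verdict.
Trained networks look in a picture, given as the dict that the camera call returned (one of the last four; its "shot" number tells which), for a name from the list of things; names that differ only in an ending like _2 or _b are one class to them, and where a whole thing is asked for, a point or a joint stands for the part that bears it (a point fixed in the world has none). Each returns a list of dicts, best first, with "p" (0 to 1); they miss things now and then, are a little off and sometimes report something else, mostly with a low value. They report only what shows in the picture. A call takes as long as a camera call. They do not tell look-alikes from the thing itself.
- robot.regions_of(picture, name): "pixels" (480x640 bool, what is visible of it) and "bbox" ([left, top, right, bottom] in pixels, round what is visible of it).
The state is a dict: "time": time; "q": joint angles; "joint_velocities": joint speeds; "joint_torque": joint torques, N m; "position": TCP position; "tool_rot": TCP orientation; "ft_force": force on the tool from outside, world axes, zero at the start; "moment": the same for the moment, N m; "grip_width": finger opening in m.
Only numpy, scipy, OpenCV 4.12 (cv2) and the standard library are available. Lean on these libraries where they do the work, as an engineer would, in place of code of your own. Each camera call takes 0.05 s, during which the arm holds its last target.

### The job

Fit the blue tube carrier to the bench shaker: set it down between the black guide rails with its tongue towards the drive and slide the tongue into the drive yoke until it stops. Then take the red-handled locking pin out of the black tube rack and drop it through both ears of the yoke and the eye of the tongue between them, until its flange rests on the yoke. Leave the tubes standing in the rack and do not disturb the tape roll or the marker.

Things in the scene. Friction and masses are not known exactly. Their poses are not given: they have to be found in the camera images.
- shaker: bench shaker, fixed, 110 x 285 mm: aluminium slide deck at one end, white drive housing (110 x 80 mm, top 85 mm above the bench) at the other. Origin on the bench under the drive axis; z up, y along the slide direction towards the drive, x across. The housing's face is at y = +65 mm; a steel rod joins it to the yoke
- deck (a point): middle of the level slide deck's top, 40 mm above the bench, at x = 0, y = -83 mm in the shaker's frame, same axes; the deck runs 56 mm either way along y. Two black guide rails, 100 mm long, stand 12 mm above it; inner faces 32 mm either side of the middle line; their upper halves are bevelled outwards at 45 degrees as a lead-in (76 mm apart at the top)
- yoke_hole (a point): steel drive yoke, 40 mm wide: centre of the pin hole at the upper ear's top face, 54.5 mm above the bench, on the shaker's middle line, axes as the shaker's. Ears 6 mm thick, holes 17 mm; slot between them 38.5 to 48.5 mm above the bench. The yoke starts anywhere in its 20 mm stroke along y (hole at y = -10 to +10 mm of the shaker); stiff, it yields only above about 15 N and stays where left
- yoke_slot (a point): middle of the end wall of the yoke's slot, 43.5 mm above the bench, 18 mm behind the hole's axis (+y). The slot opens towards -y, where its mouth lies 35 mm from this wall, and is open at both sides. Below the lower ear (underside 32.5 mm above the bench) there is free space down to 14 mm above the bench
- carrier: loose tube carrier, 0.24 to 0.39 kg: aluminium base plate 60 x 84 x 7 mm with a blue block 40 (x) x 74 (y) x 42 mm on it (three empty wells; top 49 mm above the plate's underside) and a steel tongue, 32 mm wide, 7 mm thick, reaching 86 mm from the origin at +y, its end bevelled. Origin at the centre of the plate's underside, z up, y towards the tongue. Grasp the block across its 40 mm width
- eye (a point): centre of the 17 mm eye in the carrier's tongue, on the tongue's top face: 68 mm from the carrier's origin along its +y, 7 mm above its underside. With the tongue's end against the end wall of the yoke's slot the eye is in line with the holes of the ears
- pin: loose steel locking pin, 60 g, upright in a hole of the tube rack. Origin at the centre of its tip, z along the pin towards the handle: tip tapered from 8 to 14 mm diameter over the first 6 mm, shank 14 mm diameter up to z = 30 mm, flange 22 mm diameter from z = 30 to 34 mm, red round handle 16 mm diameter from z = 34 to 66 mm
- pin_shoulder (a point): centre of the underside of the pin's flange, 30 mm from its tip; rests on the top face of the upper ear when the pin is home
- tube_rack: black tube rack, fixed, 108 (x) x 200 (y) x 24 mm with 5 x 10 holes of 14.6 mm, 18.7 mm apart, inner floor 4 mm above the bench; origin at the centre of its underside, its long y axis roughly along the robot's x. It holds the pin (tip on the inner floor, flange 10 mm above the rack's top) and two tubes, at least 55 mm apart along y; which is where varies
- tube_0: capped blood tube with purple stopper, 16 x 16 x 79 mm, upright in the rack; origin at its bottom
- tube_1: second capped blood tube with purple stopper, 16 x 16 x 79 mm, upright in the rack; origin at its bottom
- label_tape: roll of white label tape, 60 mm across, 19 mm high, lying flat on the bench; origin at the centre of its underside
- marker_pen: marker pen, 17 x 118 x 16 mm, lying on the bench; origin under its middle
Things that resemble listed ones, but are neither listed nor needed, are in the scene too. Several things look just like the carrier: the one meant starts farthest from the robot's base.

How it is judged:
On the way, in this order (a step that is already met when the one before it is completed fails the run):
1. the carrier stands flat on the slide deck between the rails with its tongue in the yoke's slot, eye in line with the ears' holes to 6 mm (horizontal distance between eye and yoke_hole below 0.006 m and z of eye in the frame of yoke_hole between -0.0095 and -0.0055 m and angle between the y axis of carrier and the y axis of shaker, either way round below 0.08 rad and angle between carrier's own z axis and vertical below 0.05 rad), for 0.2 s.
2. the pin is through both ears and the eye, its flange down on the yoke (horizontal distance between pin_shoulder and yoke_hole below 0.004 m and z of pin_shoulder in the frame of yoke_hole between -0.002 and 0.002 m and angle between pin's own z axis and vertical below 0.1 rad), for 0.2 s.
At the end, for the whole second after the job is handed in: Carrier flat on the deck, in line to 0.08 rad, tongue in the yoke, eye in line with the ears' holes to 4.5 mm; pin upright (0.1 rad), centred to 4 mm, through both ears and eye, flange within 2 mm of the yoke's top; all released and at rest; both tubes upright (all of step 2 and horizontal distance between eye and yoke_hole below 0.0045 m and z of eye in the frame of yoke_hole between -0.0095 and -0.0055 m and angle between the y axis of carrier and the y axis of shaker, either way round below 0.08 rad and angle between carrier's own z axis and vertical below 0.05 rad and linear speed of each of pin, carrier below 0.02 m/s and angle between each of tube_0, tube_1's own z axis and vertical below 0.3 rad); the robot touches nothing.
It fails at once if a tube is pulled out of the rack or knocked askew (distance of any of tube_0, tube_1 from where it was at the start of the episode above 0.03 m or angle between any of tube_0, tube_1's own z axis and vertical above 0.5 rad).
It fails at once if the tape roll or the marker is shoved aside (more than 30 mm) (distance of any of label_tape, marker_pen from where it was at the start of the episode above 0.03 m).
It also fails if it takes over 64 s, if anything falls off the work surface, if the arm or the gripper's body presses on something with over 40 N, if the wrist force passes 120 N, or if a joint passes its speed limit or range.

## Working session

There is one attempt and no reset: what is moved stays moved. The work goes in short steps, Python scripts to look and compute and a tool call to move; the robot and the scene stay as the last step left them, time stands still between calls to the robot, and variables do not carry over. Pictures are saved under pics/ and viewed, and the job is handed in when it is done.

Besides the shell and the picture viewer there is one more tool, called after "Call:" as name([rows], argument=value, ...), one row to a line, values as JSON. move_arm: Moves the arm, as the interface text tells. Its arguments: {"type":"object","properties":{"commands":{"type":"array","items":{"type":"array","items":{"type":"number"}}},"newtons":{"type":"number"}},"required":["commands"]}

```bash
mkdir -p pics; ls; cat > h.py <<'E'
import numpy as np, cv2
from scipy.spatial.transform import Rotation as R
from rig import robot
def cams(c,obs=None):
    K=np.array([[c['fx'],0,c['cx']],[0,c['fy'],c['cy']],[0,0,1]]);d=np.array(c['distortion'],float)
    if 'tool_from_camera' in c:
        T=np.eye(4);T[:3,:3]=R.from_quat(obs['tool_rot']).as_matrix();T[:3,3]=obs['position']
        M=T@np.array(c['tool_from_camera']);return K,d,M[:3,:3],M[:3,3]
    r=np.array(c['rotation'],float)
    if r.shape!=(3,3): r=R.from_quat(r).as_matrix()
    return K,d,r,np.array(c['xyz'],float)
def ray(cm,uv):
    K,d,r,o=cm
    p=cv2.undistortPoints(np.array(uv,float).reshape(-1,1,2),K,d).reshape(-1,2)
    return (r@np.c_[p,np.ones(len(p))].T).T,o
def onz(cm,uv,z):
    v,o=ray(cm,uv); return o+v*((z-o[2])/v[:,2])[:,None]
def proj(cm,P):
    K,d,r,o=cm
    P=np.array(P,float).reshape(-1,3); 
    return cv2.projectPoints((P-o)@r,np.zeros(3),np.zeros(3),K,d)[0].reshape(-1,2)
def tri(l):
    A=np.zeros((3,3));b=np.zeros(3)
    for cm,uv in l:
        v,o=ray(cm,uv);v=v[0]/np.linalg.norm(v[0]);P=np.eye(3)-np.outer(v,v);A+=P;b+=P@o
    return np.linalg.solve(A,b)
E
python3 - <<'E'
from h import *
o=robot.get_obs();print(o)
for n in ['scene','side','wrist']:
    c=robot.camera(n);cv2.imwrite(f'pics/{n}0.png',c['image'][:,:,::-1])
    import pickle;pickle.dump((c,o),open(f'{n}0.pkl','wb'))
    print(n,{k:v for k,v in c.items() if k!='image'})
    for t in ['carrier','shaker','pin','tube_rack','tube_0','label_tape','marker_pen']:
        print(t,[(round(x['p'],2),x['bbox']) for x in robot.regions_of(c,t)][:6])
E
```

```text
pics
{'time': 0.0, 'q': array([ 1.02749170e+00,  5.28457496e-01,  1.43388734e+00, -1.48352099e-05,
        1.18139002e+00, -1.78469531e-01]), 'joint_velocities': array([-0.00040083, -0.00022156, -0.00098412,  0.00104062,  0.00187266,
       -0.00111021]), 'joint_torque': array([ 8.28648638e-06, -4.40029800e+01, -1.76588112e+01,  6.32748543e-02,
        5.80772536e-02, -1.58119556e-04]), 'position': array([0.22260277, 0.5832962 , 0.24658166]), 'tool_rot': array([ 0.12756216,  0.69563733, -0.12898277,  0.69511154]), 'ft_force': array([ 0.67841391, -0.67308765, -0.26495185]), 'moment': array([-0.06221046, -0.03548868, -0.00787358]), 'grip_width': 0.08708007545138333}
scene {'fx': 564.3703467227787, 'fy': 564.3703467227787, 'cx': 315.92789455216786, 'cy': 235.7517003611716, 'distortion': array([-0.14778571,  0.        ,  0.        ,  0.        ,  0.        ]), 'xyz': array([-0.27640611, -0.80376709,  0.80394729]), 'rotation': array([ 0.80858979, -0.35194546,  0.17871811, -0.43632189]), 'shot': 1}
carrier [(0.85, [405.2, 291.9, 467.5, 336.4]), (0.83, [354.1, 324.9, 413.7, 376.8]), (0.61, 
[... 1336 characters left out ...]
.8, 279.6, 241.2])]
wrist {'fx': 405.98412160746, 'fy': 405.98412160746, 'cx': 316.21023785527456, 'cy': 236.50607176662115, 'distortion': array([-0.02903556,  0.        ,  0.        ,  0.        ,  0.        ]), 'tool_from_camera': array([[ 3.55408875e-04, -2.83034695e-01,  9.59109605e-01,
        -1.38587422e-01],
       [ 9.99999841e-01, -3.18582812e-04, -4.64575483e-04,
         1.77750254e-04],
       [ 4.37046815e-04,  9.59109618e-01,  2.83034537e-01,
        -7.77598452e-02],
       [ 0.00000000e+00,  0.00000000e+00,  0.00000000e+00,
         1.00000000e+00]]), 'shot': 3}
carrier []
shaker []
pin []
tube_rack []
tube_0 []
label_tape [(0.81, [162.2, 399.5, 188.8, 424.0])]
marker_pen []
```

View pics/scene0.png

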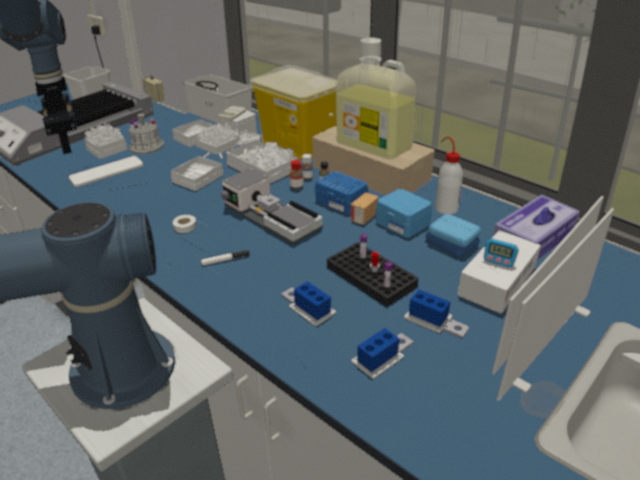

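View pics/side0.png

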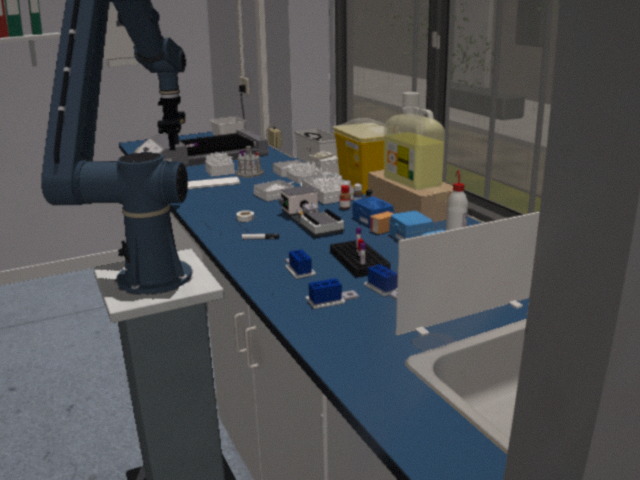

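View pics/wrist0.png

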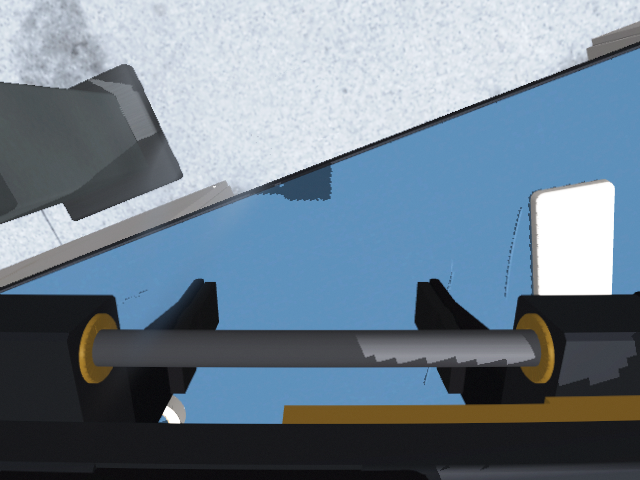

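Scene view: three blue carriers at about (312,300), (430,308) and (380,350). The shaker is at (275,205), the rack at (372,272) with a red handle at (375,260), the tape at (184,224) and the marker at (225,258).

```bash
python3 - <<'E'
from h import *
import pickle
S,_=pickle.load(open('scene0.pkl','rb'));D,_=pickle.load(open('side0.pkl','rb'))
a=cams(S);b=cams(D)
for n,uv,z in [('car A',(312,300),.03),('car B',(430,308),.03),('car C',(380,350),.03),('shaker',(275,215),.04),('rack',(372,272),.024),('pin',(375.5,258),.06),('tape',(184,224),.01),('marker',(225,258),.01)]:
    p=onz(a,[uv],z)[0];print(n,p.round(3),np.hypot(*p[:2]).round(3),proj(b,p).round())
im=S['image'][140:380,160:490];cv2.imwrite('pics/scene0c.png',cv2.resize(im,None,fx=2.4,fy=2.4,interpolation=cv2.INTER_CUBIC)[:,:,::-1])
E
```

```text
car A [ 0.372 -0.158  0.03 ] 0.404 [[299. 262.]]
car B [ 0.517 -0.358  0.03 ] 0.629 [[382. 278.]]
car C [ 0.352 -0.356  0.03 ] 0.501 [[325. 291.]]
shaker [0.543 0.139 0.04 ] 0.56 [[309. 217.]]
rack [ 0.539 -0.186  0.024] 0.57 [[357. 256.]]
pin [ 0.546 -0.188  0.06 ] 0.578 [[359. 244.]]
tape [0.382 0.325 0.01 ] 0.501 [[244. 216.]]
marker [0.359 0.122 0.01 ] 0.379 [[259. 237.]]
```

View pics/scene0c.png

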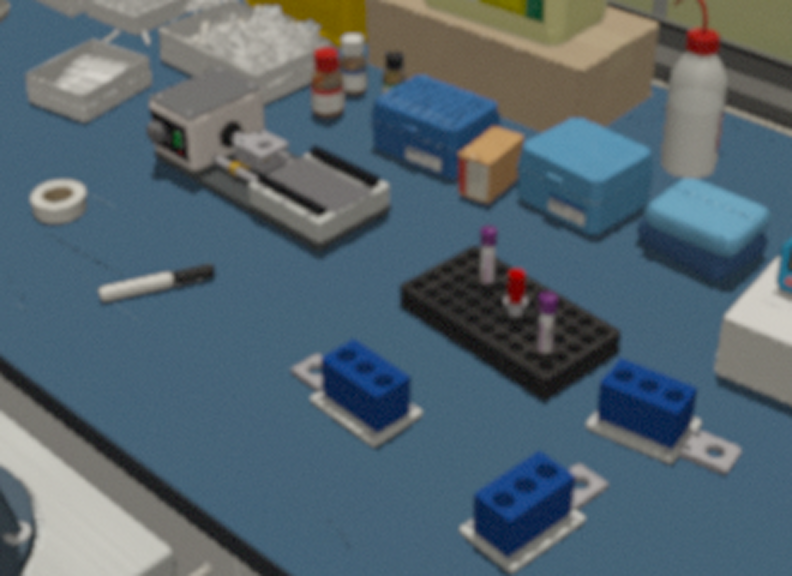

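Candidates: carrier A at (312,300), range 0.40 m; C at (380,350), 0.50 m; B at (430,308), 0.63 m. B is the farthest, so it's the one to use. Next I get the tool axes and plan the first look.

```bash
cat >> h.py <<'E'
def tool(o):
    return R.from_quat(o['tool_rot']).as_matrix(), np.array(o['position'])
def plan(o,p,jaw=None):
    """p world target of TCP, jaw: world heading (deg) of jaw axis (tool y), mod 180"""
    M,q=tool(o); s=M.T@(np.array(p)-q)*1000
    cur=np.degrees(np.arctan2(M[1,1],M[0,1])); out=s.round(1)
    t=None
    if jaw is not None:
        # turn about tool x (down): positive turn decreases heading
        d=(cur-jaw+90)%180-90; t=round(d,1)
    print('shift',out,'turn',t,'| heading y',round(cur,1),'xdown',M[:,0].round(4),'q6',round(o['q'][5],2))
E
python3 - <<'E'
from h import *
o=robot.get_obs();M,p=tool(o);print(M.round(3))
plan(o,[.5,.1,.3]);plan(o,[.5,.1,.26],0);plan(o,[.52,-.33,.25],0)
E
```

```text
[[ 0.     0.357  0.934]
 [ 0.     0.934 -0.357]
 [-1.     0.     0.   ]]
shift [ -52.4 -353.2  431.5] turn None | heading y 69.1 xdown [ 0.  0. -1.] q6 -0.18
shift [ -12.4 -353.2  431.5] turn 69.1 | heading y 69.1 xdown [ 0.  0. -1.] q6 -0.18
shift [  -2.4 -747.7  603.6] turn 69.1 | heading y 69.1 xdown [ 0.  0. -1.] q6 -0.18
```

Call:
move_arm([
  [-1, -50, -300, 540, 0],
  [-1, -50, -300, 540, 0],
  [-1, -50, -300, 540, 0],
  [-1, -50, -300, 540, 0],
  [-1, -50, -300, 540, 0],
  [-1, -50, -300, 540, 0],
  [-1, -50, -300, 540, 0],
  [-1, -50, -300, 540, 0],
])

```text
time: 1.87
position: [0.4377, 0.3278, 0.2748]
tool_rot: [0.128, 0.695, -0.128, 0.696]
ft_force: [0.7, 1.1, -0.2]
grip_width: 0.0869
```

Call:
move_arm([
  [-1, -25, -155, 260, 0],
  [-1, -25, -155, 260, 0],
  [-1, -25, -155, 260, 0],
  [-1, -25, -155, 260, 0],
  [-1, -25, -155, 260, 0],
  [-1, -25, -155, 260, 0],
  [-1, -25, -155, 260, 0],
  [-1, -25, -155, 260, 0],
])

```text
time: 2.53
position: [0.6286, 0.0865, 0.3001]
tool_rot: [0.129, 0.693, -0.131, 0.697]
ft_force: [0.4, 1.2, 0.1]
grip_width: 0.0868
```

```bash
cat >> h.py <<'E'
import pickle
def snap(name,cam='wrist'):
    o=robot.get_obs();c=robot.camera(cam)
    pickle.dump((c,o),open(name+'.pkl','wb'));cv2.imwrite(f'pics/{name}.png',c['image'][:,:,::-1])
    return c,o
def load(name):
    c,o=pickle.load(open(name+'.pkl','rb'));return c,o,cams(c,o)
E
python3 - <<'E'
from h import *
c,o=snap('w1');print(o['position'],o['time'])
plan(o,[.52+.09,-.36,.26])
E
```

```text
[0.62857716 0.08645568 0.30005483] 2.5333
shift [  41.2 -423.   143.7] turn None | heading y 68.8 xdown [ 0.005  -0.0028 -1.    ] q6 -1.24
```

View pics/w1.png

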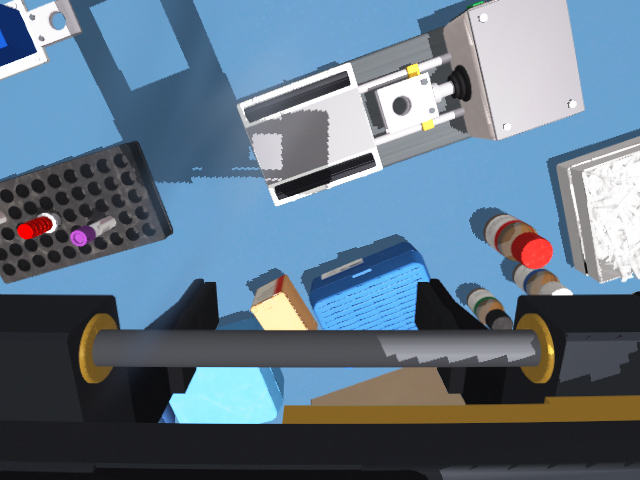

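Wrist view w1: the shaker shows whole, with the yoke hole at about (402,105), the rails running (240,105)-(352,68) and (275,200)-(382,165), and the housing top at the right. The rack's red pin is at (30,230). I enlarge it to measure.

```bash
python3 - <<'E'
from h import *
c,o,cm=load('w1')
im=c['image'][0:220,220:600];cv2.imwrite('pics/w1c.png',cv2.resize(im,None,fx=2,fy=2,interpolation=cv2.INTER_CUBIC)[:,:,::-1])
im=c['image'][40:180,330:480];cv2.imwrite('pics/w1y.png',cv2.resize(im,None,fx=5,fy=4.2,interpolation=cv2.INTER_CUBIC)[:,:,::-1])
E
```

```text
(no output)
```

View pics/w1c.png

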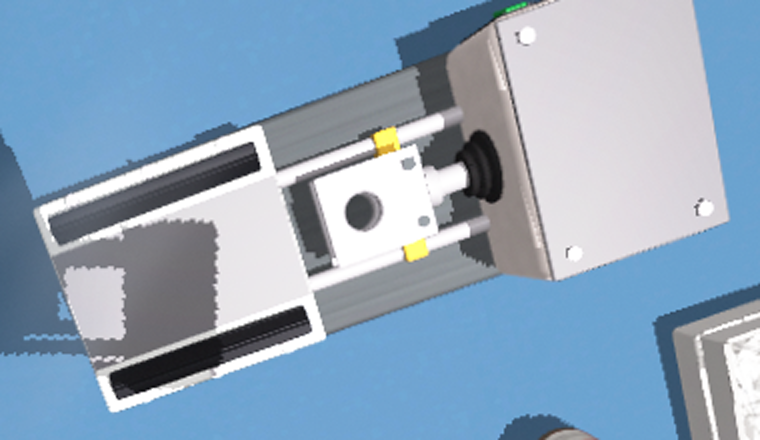

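View pics/w1y.png

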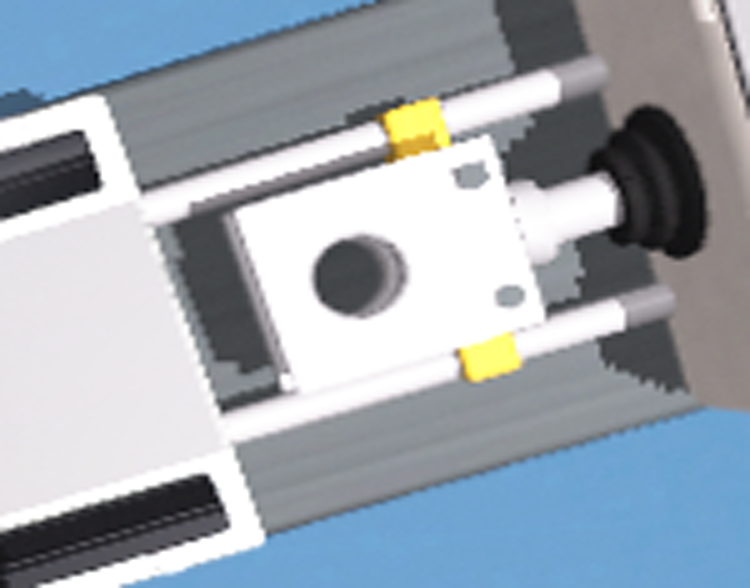

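```bash
cat > fit.py <<'E'
from h import *
from scipy.optimize import least_squares
def pose(p,L,z=0):
    c,s=np.cos(p[2]),np.sin(p[2]);L=np.array(L,float)
    return np.c_[p[0]+c*L[:,0]-s*L[:,1],p[1]+s*L[:,0]+c*L[:,1],L[:,2]+(p[3] if len(p)>3 else 0)]
def fitp(obs,p0):
    """obs: list of (cm,uv array,L array)"""
    f=lambda p:np.concatenate([(proj(cm,pose(p,L))-uv).ravel() for cm,uv,L in obs])
    r=least_squares(f,p0,x_scale=[.01,.01,.05,.01][:len(p0)]);return r.x,f(r.x).reshape(-1,2)
E
python3 - <<'E'
from fit import *
c,o,cm=load('w1')
px=np.array([(35,210),(262,125),(325,338),(108,412)])/2+[220,0]
L=np.array([(55,-139,40),(55,-27,40),(-55,-27,40),(-55,-139,40)])/1000
# which side: y towards drive(right in pic)
for sgn in [1,-1]:
  L2=L.copy();L2[:,0]*=sgn
  x,r=fitp([(cm,px,L2)],[.55,.18,0.]);print(sgn,x,r.round(1))
  x,r=fitp([(cm,px,L2)],[.55,.18,3.]);print(sgn,x,r.round(1))
h=onz(cm,[(402,106)],.0545)[0];print(h)
dc=onz(cm,px,.04);print(dc.round(4)); print(np.linalg.norm(dc-np.roll(dc,1,0),axis=1))
hc=onz(cm,np.array([(497,20),(728,218),(553,280)])/2+[220,0],.085);print(hc.round(4),np.linalg.norm(hc[0]-hc[2]),np.linalg.norm(hc[1]-hc[2]))
d=hc[1]-hc[2];print('heading y by housing',np.degrees(np.arctan2(d[1],d[0])))
d=hc[0]-hc[2];print('heading x by housing',np.degrees(np.arctan2(d[1],d[0])))
E
```

```text
1 [0.54999912 0.17868941 0.37770406] [[  72.1  119.1]
 [  43.5   85.2]
 [ -65.6 -111.6]
 [ -42.7  -63.1]]
1 [0.54960736 0.17854284 0.38271119] [[  72.5  119.1]
 [  43.5   84.8]
 [ -66.1 -111.6]
 [ -42.6  -62.7]]
-1 [ 0.57712187  0.18535369 -0.04036521] [[-2.1 -3.9]
 [-1.3 -3.3]
 [ 1.1  4.6]
 [ 2.5  3.7]]
-1 [ 0.57712187  0.18535369 -0.04036529] [[-2.1 -3.9]
 [-1.3 -3.3]
 [ 1.1  4.6]
 [ 2.5  3.7]]
[0.57626    0.18965629 0.0545    ]
[[0.5205 0.049  0.04  ]
 [0.5241 0.1608 0.04  ]
 [0.6263 0.1566 0.04  ]
 [0.6221 0.0434 0.04  ]]
[0.10173805 0.11178073 0.10228291 0.11326203]
[[0.5243 0.2552 0.085 ]
 [0.6314 0.327  0.085 ]
 [0.6299 0.2508 0.085 ]] 0.10570149960775987 0.07616770326177379
heading y by housing 88.84631580066245
heading x by housing 177.604072853875
```

```bash
python3 - <<'E'
from fit import *
c,o,cm=load('w1')
px=np.array([(35,210),(262,125),(325,338),(108,412)])/2+[220,0]
L=np.array([(-51,-139,40),(-51,-27,40),(51,-27,40),(51,-139,40)])/1000
x,r=fitp([(cm,px,L)],[.55,.18,0.]);print(x,r.round(1))
h=onz(cm,[(402,106)],.0545)[0]
c_,s_=np.cos(x[2]),np.sin(x[2]);d=h[:2]-x[:2];print('hole in shaker', c_*d[0]+s_*d[1], -s_*d[0]+c_*d[1])
img=c['image'][:,:,::-1].copy()
def dr(Lm,col):
    q=np.round(proj(cm,pose(x,np.array(Lm)/1000))*8).astype(int)
    cv2.polylines(img,[q],True,col,1,cv2.LINE_AA,3)
for s in (1,-1):
    dr([(s*38,-133,52),(s*38,-33,52)],(0,255,0)); dr([(s*32,-133,40),(s*32,-33,40)],(0,0,255))
dr([(55,65,85),(55,145,85),(-55,145,85),(-55,65,85)],(255,0,255))
yh=-s_*d[0]+c_*d[1]
y0=yh*1000
dr([(20,y0-17,54.5),(20,y0+24,54.5),(-20,y0+24,54.5),(-20,y0-17,54.5)],(0,255,255))
a=np.linspace(0,6.28,30);dr(np.c_[8.5*np.cos(a),y0+8.5*np.sin(a),a*0+54.5],(0,0,255))
cv2.imwrite('pics/w1fit.png',cv2.resize(img[0:220,220:600],None,fx=2,fy=2,interpolation=cv2.INTER_CUBIC))
E
```

```text
[ 0.57658446  0.1854223  -0.04054605] [[-0.6 -0.3]
 [-0.1  0.6]
 [-0.1  0.2]
 [ 0.9 -0.5]]
hole in shaker -0.0004958211931109535 0.00421736161749556
```

View pics/w1fit.png

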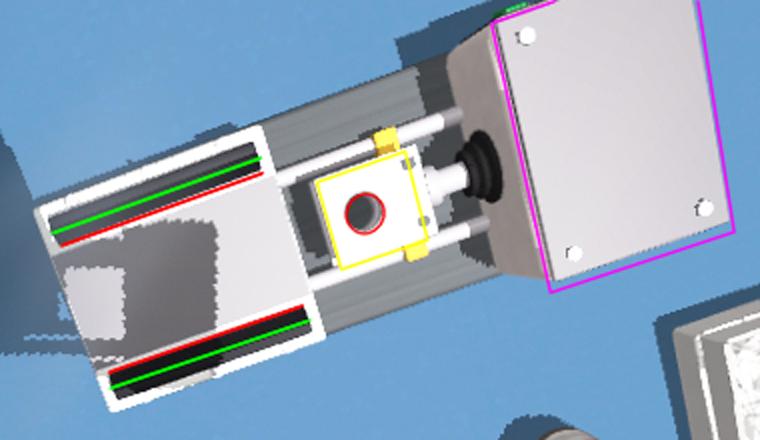

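```bash
python3 - <<'E'
from fit import *
a=load('scene0')[2]
# plate corners/tongue from scene crop (scale 2.4, offset 160,140)
f=lambda x,y:(160+x/2.4,140+y/2.4)
P=[f(733,464),f(687,433),f(672,458),f(588,424),f(700,425)]
print(onz(a,P,.007).round(3)); e=onz(a,[f(714,450)],.007)[0];b=onz(a,[f(646,372),f(610,372),f(680,390)],.049);print(e,b)
d=e-b[0];print(np.degrees(np.arctan2(d[1],d[0])))
d=b[2]-b[1];print(np.degrees(np.arctan2(d[1],d[0])))
o=robot.get_obs();print(o['q'],o['time'])
plan(o,[.60,-.30,.30])
E
```

```text
[[ 0.523 -0.443  0.007]
 [ 0.53  -0.392  0.007]
 [ 0.495 -0.4    0.007]
 [ 0.482 -0.321  0.007]
 [ 0.547 -0.395  0.007]]
[ 0.52753109 -0.42165206  0.007     ] [[ 0.5306246  -0.34415195  0.049     ]
 [ 0.5097307  -0.32072767  0.049     ]
 [ 0.53003061 -0.37962     0.049     ]]
-92.28581848834129
-70.98116695887991
[-0.03783021  0.48790648  1.34966199 -0.0021668   1.29961802 -1.23788896] 2.5833
shift [   0.6 -370.8  113.4] turn None | heading y 68.8 xdown [ 0.0043 -0.0023 -1.    ] q6 -1.24
```

```bash
python3 - <<'E'
from h import *
o,=load('w1')[1],
plan(o,[.53,-.26,.29])
E
```

```text
shift [  10.5 -358.7   33.1] turn None | heading y 68.8 xdown [ 0.005  -0.0028 -1.    ] q6 -1.24
```

Call:
move_arm([
  [-1, 10, -355, 33, 240],
  [-1, 10, -355, 33, 240],
  [-1, 10, -355, 33, 240],
  [-1, 10, -355, 33, 240],
  [-1, 10, -355, 33, 240],
  [-1, 10, -355, 33, 240],
  [-1, 10, -355, 33, 240],
  [-1, 10, -355, 33, 240],
])

```text
time: 3.25
position: [0.5397, -0.2087, 0.2907]
tool_rot: [-0.201, 0.678, 0.202, 0.678]
ft_force: [0.8, -0.3, -0.5]
grip_width: 0.087
```

```bash
python3 - <<'E'
from h import *
c,o=snap('w2')
plan(o,[.53,-.26,.29],5);print(o['position'],o['q'],o['time'])
E
```

```text
shift [  0.6 -37.7 -36.1] turn -61.9 | heading y 123.1 xdown [-3.e-04  1.e-03 -1.e+00] q6 -2.71
[ 0.53969334 -0.2086972   0.29068906] [-5.62334133e-01  4.17675016e-01  1.50010140e+00  6.96097081e-04
  1.22457445e+00 -2.71124391e+00] 3.25
```

View pics/w2.png

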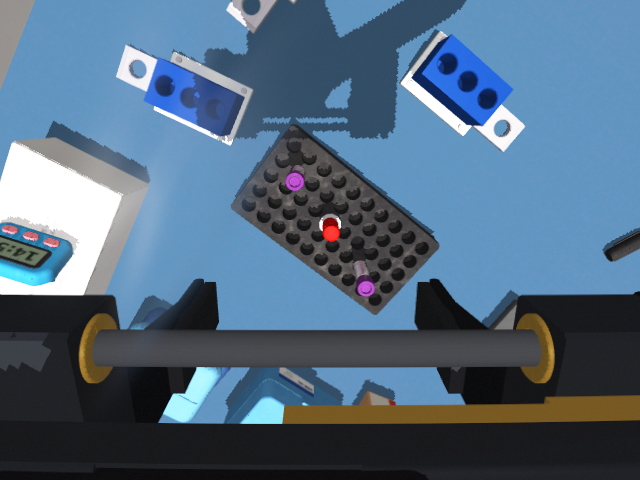

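Two findings from w2. The turn took the short way round, so I must keep turns under 180. The view shows carrier B at (195,100) with its eye at (138,68), and the pin handle at (330,232) between tubes capped at (295,182) and (366,288). I zoom in to measure.

```bash
python3 - <<'E'
from h import *
c,o,cm=load('w2')
im=c['image'][30:160,100:270];cv2.imwrite('pics/w2b.png',cv2.resize(im,None,fx=4,fy=4,interpolation=cv2.INTER_CUBIC)[:,:,::-1])
im=c['image'][110:320,225:445];cv2.imwrite('pics/w2r.png',cv2.resize(im,None,fx=2.8,fy=2.8,interpolation=cv2.INTER_CUBIC)[:,:,::-1])
E
```

```text
(no output)
```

View pics/w2b.png

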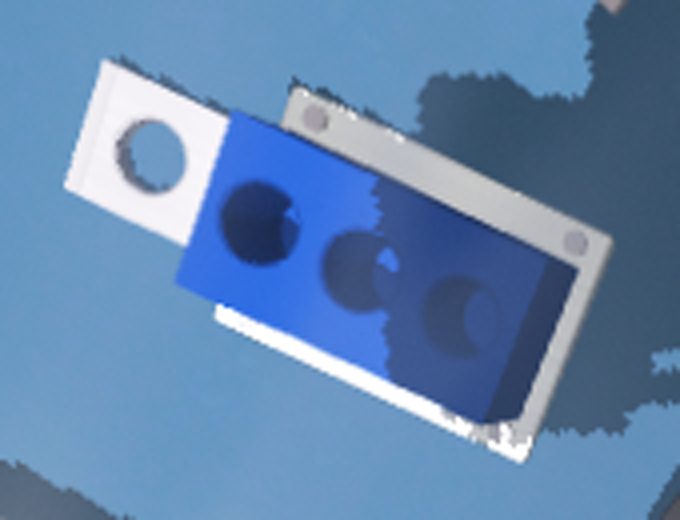

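View pics/w2r.png

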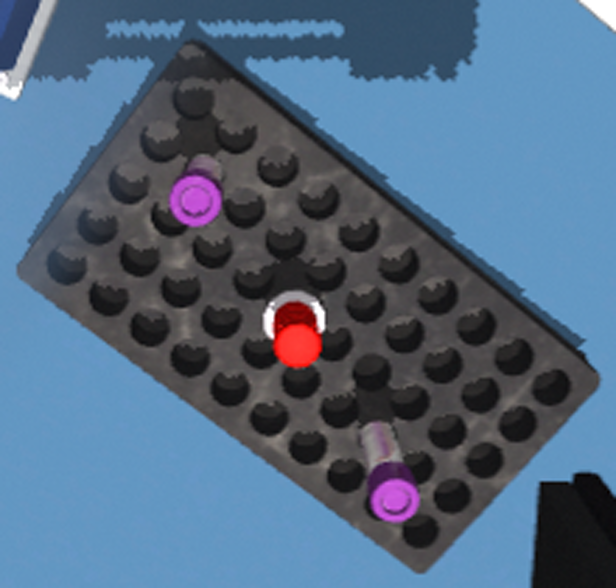

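```bash
python3 - <<'E'
from fit import *
c,o,cm=load('w2')
px=np.array([(151,156),(287,92),(612,238),(522,462),(232,112),(178,283),(548,262),(490,420)])/4+[100,30]
L=np.array([(0,68,7),(30,42,7),(30,-42,7),(-30,-42,7),(20,37,49),(-20,37,49),(20,-37,49),(-20,-37,49)])/1000
x,r=fitp([(cm,px,L)],[.53,-.35,3.1]);print(x,np.degrees(x[2]),'tongue hdg',np.degrees(x[2])+90,r.round(1).tolist())
x4,r=fitp([(cm,px,L)],[*x,0]);print(x4,np.degrees(x4[2]),abs(r).mean())
# pin: flange ellipse top z=.038 centre, handle top z=.070
s=lambda a:np.array(a)/2.8+[225,110]
print('flange',onz(cm,[s((294,321))],.036),'handle top',onz(cm,[s((298,347))],.070))
rp=np.array([s(q) for q in [(190,45),(20,268),(425,572),(598,378)]]);w=onz(cm,rp,.024);print(w.round(4),np.linalg.norm(w-np.roll(w,1,0),axis=1).round(4))
d=w[3]-w[0];print('rack long hdg',np.degrees(np.arctan2(d[1],d[0])))
print('caps',onz(cm,[s((195,200)),s((394,500))],.083))
# scene check of pin
a=load('scene0')[2]
for n,q in [('handle top red',(160+516/2.4,140+270/2.4))]:
    print(tri([(cm,s((298,347))),(a,q)]))
print(proj(a,pose(x,L)).round(1).tolist())
E
```

```text
[ 0.52186149 -0.35415801  3.29076462] 188.546924222328 tongue hdg 278.546924222328 [[-0.1, 1.0], [1.1, -1.6], [0.4, -0.4], [0.7, 0.2], [0.2, -0.2], [-0.6, 0.8], [-0.0, -1.1], [-1.6, 1.4]]
[ 5.22104035e-01 -3.54774970e-01  3.29042510e+00 -2.26719709e-03] 188.52747077110155 0.6750614069706451
flange [[ 0.55381806 -0.18270039  0.036     ]] handle top [[ 0.55361801 -0.18262141  0.07      ]]
[[ 0.4939 -0.2651  0.024 ]
 [ 0.594  -0.2752  0.024 ]
 [ 0.6133 -0.0805  0.024 ]
 [ 0.5124 -0.0728  0.024 ]] [0.1932 0.1007 0.1957 0.1012]
rack long hdg 84.50656424458882
caps [[ 0.52903618 -0.23740033  0.083     ]
 [ 0.57722235 -0.12931896  0.083     ]]
[ 0.55350772 -0.18154551  0.06815757]
[[458.5, 326.3], [440.9, 330.0], [404.5, 315.0], [417.4, 299.6], [443.1, 311.0], [451.2, 300.2], [410.4, 298.0], [419.0, 287.8]]
```

```bash
python3 - <<'E'
from fit import *
c,o,cm=load('w2')
print(onz(cm,[(147,182),(52,135),(125,165)],.08))
print(onz(cm,[(147,182),(52,135),(125,165)],.0))
E
```

```text
[[ 0.59964404 -0.34449584  0.08      ]
 [ 0.60783226 -0.43090241  0.08      ]
 [ 0.59680747 -0.36710694  0.08      ]]
[[ 0.62827099 -0.36587044  0.        ]
 [ 0.63833481 -0.47206924  0.        ]
 [ 0.62478468 -0.39366083  0.        ]]
```

Call:
move_arm([
  [-1, 20, -112, -94, 100],
  [-1, 20, -112, -94, 100],
  [-1, 20, -112, -94, 100],
  [-1, 20, -112, -94, 100],
  [-1, 20, -112, -94, 100],
  [-1, 20, -112, -94, 100],
  [-1, 20, -112, -94, 100],
  [-1, 20, -112, -94, 100],
])

```text
time: 3.97
position: [0.5222, -0.3523, 0.2704]
tool_rot: [0.153, 0.691, -0.152, 0.69]
ft_force: [-0.8, -0.3, -0.2]
grip_width: 0.0866
```

Call:
move_arm([
  [-1, 0, 0, 0, 100],
  [-1, 0, 0, 0, 100],
  [-1, 0, 0, 0, 100],
  [-1, 0, 0, 0, 100],
  [-1, 0, 0, 0, 100],
  [-1, 0, 0, 0, 100],
  [-1, 0, 0, 0, 100],
  [-1, 0, 0, 0, 100],
])

```text
time: 4.63
position: [0.5224, -0.3519, 0.2706]
tool_rot: [0.465, 0.533, -0.465, 0.532]
ft_force: [0.0, 0.1, 0.0]
grip_width: 0.0869
```

Call:
move_arm([
  [-1, 0, 0, 0, 100],
  [-1, 0, 0, 0, 100],
  [-1, 0, 0, 0, 100],
  [-1, 0, 0, 0, 100],
  [-1, 0, 0, 0, 100],
  [-1, 0, 0, 0, 100],
  [-1, 0, 0, 0, 100],
  [-1, 0, 0, 0, 100],
])

```text
time: 5.3
position: [0.5224, -0.3519, 0.2706]
tool_rot: [0.663, 0.245, -0.663, 0.244]
ft_force: [0.3, 0.3, -0.6]
grip_width: 0.0867
```

```bash
python3 - <<'E'
from h import *
o=robot.get_obs()
plan(o,[.522,-.3545,.26],8.5);print(o['position'],o['q'],o['time'])
E
```

```text
shift [10.6  1.7  2. ] turn -58.0 | heading y -49.5 xdown [-4.0e-04  1.1e-03 -1.0e+00] q6 0.09
[ 0.52242189 -0.3518765   0.27058529] [-7.70141110e-01  5.10954612e-01  1.39338746e+00  5.57839857e-04
  1.23833583e+00  9.37544600e-02] 5.3
```

Call:
move_arm([
  [-1, 0, 0, 0, 122],
  [-1, 0, 0, 0, 122],
  [-1, 0, 0, 0, 122],
  [-1, 0, 0, 0, 122],
  [-1, 0, 0, 0, 122],
  [-1, 0, 0, 0, 122],
  [-1, 0, 0, 0, 122],
  [-1, 0, 0, 0, 122],
])

```text
time: 5.97
position: [0.5224, -0.3519, 0.2705]
tool_rot: [-0.699, 0.103, 0.7, 0.104]
ft_force: [0.1, 0.6, -0.0]
grip_width: 0.0872
```

Call:
move_arm([
  [-1, 0, 0, 0, 65],
  [-1, 0, 0, 0, 65],
  [-1, 0, 0, 0, 65],
  [-1, 0, 0, 0, 65],
  [-1, 0, 0, 0, 65],
  [-1, 0, 0, 0, 65],
  [-1, 0, 0, 0, 65],
  [-1, 0, 0, 0, 65],
])

```text
time: 6.63
position: [0.5224, -0.3519, 0.2706]
tool_rot: [-0.564, 0.426, 0.565, 0.426]
ft_force: [0.4, 0.3, -0.8]
grip_width: 0.0869
```

```bash
python3 - <<'E'
from h import *
c,o=snap('w3')
plan(o,[.522,-.3545,.042],8.5);print(o['position'],o['q'],o['time'])
E
```

```text
shift [228.6   1.1  -2.7] turn 7.4 | heading y -164.1 xdown [-4.0e-04  1.2e-03 -1.0e+00] q6 2.09
[ 0.52242732 -0.35189986  0.27055594] [-7.70170933e-01  5.11009290e-01  1.39337372e+00  5.78584301e-04
  1.23830037e+00  2.09374995e+00] 6.6333
```

View pics/w3.png

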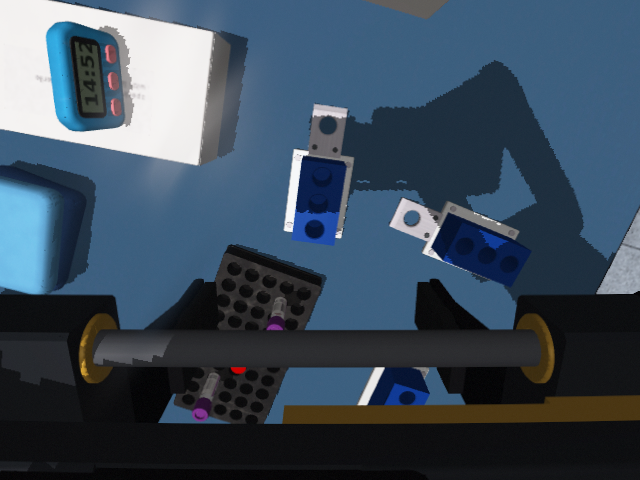

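Wrist view w3: carrier B is at (320,195) with its eye at (328,125), directly under the tool as expected. I refit its pose with both views.

```bash
python3 - <<'E'
from fit import *
c,o,cm=load('w3')
im=c['image'][90:260,270:370];cv2.imwrite('pics/w3b.png',cv2.resize(im,None,fx=4,fy=4,interpolation=cv2.INTER_CUBIC)[:,:,::-1])
E
```

```text
(no output)
```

View pics/w3b.png

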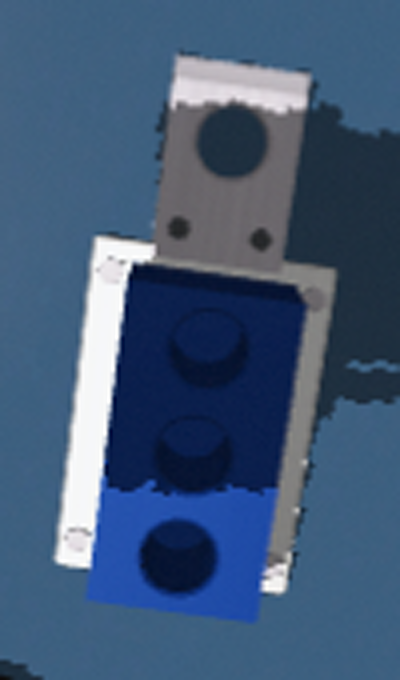

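```bash
python3 - <<'E'
from fit import *
c,o,cm=load('w3')
px3=np.array([(232,142),(337,270),(94,236),(54,562),(287,593),(258,622),(86,600),(131,277),(305,302)])/4+[270,90]
L3=np.array([(0,68,7),(30,42,7),(-30,42,7),(-30,-42,7),(30,-42,7),(20,-37,49),(-20,-37,49),(-20,37,49),(20,37,49)])/1000
x,r=fitp([(cm,px3,L3)],[.53,-.35,3.1]);print(x,np.degrees(x[2]),r.round(1).tolist())
x,r=fitp([(cm,px3,L3)],[.53,-.35,3.1,0]);print(x,np.degrees(x[2]))
cm2=load('w2')[2]
px=np.array([(151,156),(287,92),(612,238),(522,462),(232,112),(178,283),(548,262),(490,420)])/4+[100,30]
L=np.array([(0,68,7),(30,42,7),(30,-42,7),(-30,-42,7),(20,37,49),(-20,37,49),(20,-37,49),(-20,-37,49)])/1000
x,r=fitp([(cm,px3,L3),(cm2,px,L)],[.53,-.35,3.1,0]);print(x,np.degrees(x[2]),r.round(1).tolist())
h=np.degrees(x[2])
plan(o,[x[0],x[1],.042],h)
E
```

```text
[ 0.52100711 -0.35447369  3.28214595] 188.05311090759477 [[0.0, 0.1], [0.3, -0.4], [0.1, -0.4], [0.3, 0.5], [-0.3, 0.4], [-0.2, -0.3], [0.2, -0.4], [-1.0, 0.3], [0.6, 0.3]]
[ 5.20988995e-01 -3.54420996e-01  3.28214505e+00 -3.31016919e-04] 188.05305900227768
[ 5.21422131e-01 -3.54323503e-01  3.28579027e+00 -3.27267084e-04] 188.2619146711735 [[-0.7, 0.1], [-0.3, -0.5], [-0.5, -0.3], [0.0, 0.6], [-0.6, 0.2], [-0.5, -0.5], [-0.1, -0.4], [-1.7, 0.4], [-0.1, 0.2], [0.2, 0.2], [1.5, -2.2], [0.6, -0.6], [0.6, -0.2], [0.6, -0.8], [-0.4, 0.1], [0.1, -1.4], [-1.6, 1.0]]
shift [228.6   1.6  -2.3] turn 7.6 | heading y -164.1 xdown [-4.0e-04  1.2e-03 -1.0e+00] q6 2.09
```

Call:
move_arm([
  [-1, 40, 1.6, -2.3, 7.7],
  [-1, 80, 1.6, -2.3, 7.7],
  [-1, 120, 1.6, -2.3, 7.7],
  [-1, 155, 1.6, -2.3, 7.7],
  [-1, 180, 1.6, -2.3, 7.7],
  [-1, 200, 1.6, -2.3, 7.7],
  [-1, 215, 1.6, -2.3, 7.7],
  [-1, 226, 1.6, -2.3, 7.7],
], newtons=40)

```text
time: 7.35
position: [0.5208, -0.3545, 0.0427]
tool_rot: [-0.535, 0.461, 0.538, 0.461]
ft_force: [0.2, -0.4, 0.0]
grip_width: 0.087
```

Call:
move_arm([
  [-1, 2, 0, 0, 0],
  [0.3, 2, 0, 0, 0],
  [1, 2, 0, 0, 0],
  [1, 2, 0, 0, 0],
  [1, 2, 0, 0, 0],
  [1, 2, 0, 0, 0],
  [1, 2, 0, 0, 0],
  [1, 2, 0, 0, 0],
])

```text
time: 8.02
position: [0.5214, -0.3564, 0.0431]
tool_rot: [0.536, -0.461, -0.536, -0.461]
ft_force: [-0.3, 0.9, 0.7]
grip_width: 0.0483
```

```bash
python3 - <<'E'
from h import *
c,o=snap('w4')
plan(o,[.5214,-.3543,.042],188.3-180);print(o['position'],o['q'],o['time'],o['grip_width'],o['ft_force'])
E
```

```text
shift [ 1.1 -0.3  2.1] turn 0.2 | heading y -171.5 xdown [ 5.e-04 -5.e-04 -1.e+00] q6 2.22
[ 0.52138525 -0.35642659  0.04313159] [-7.76309388e-01  8.06968197e-01  1.54752873e+00 -1.41630903e-05
  7.86411987e-01  2.21626091e+00] 8.0167 0.048267204165720765 [-0.33930238  0.85540784  0.6892894 ]
```

View pics/w4.png

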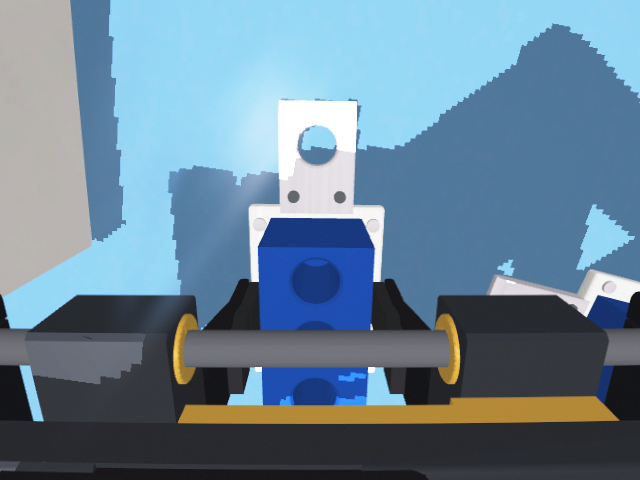

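The jaws straddle the block and are well aligned: eye at (316,145), block centred at x=316. They're still closing, so I wait.

Call:
move_arm([
  [1, 0, 0, 0, 0],
  [1, 0, 0, 0, 0],
  [1, 0, 0, 0, 0],
  [1, 0, 0, 0, 0],
])

```text
time: 8.4
position: [0.5214, -0.3563, 0.0429]
tool_rot: [0.536, -0.461, -0.536, -0.461]
ft_force: [0.5, 0.2, 2.7]
grip_width: 0.0398
```

Call:
move_arm([
  [1, -5, 0, 0, 0],
  [1, -20, 0, 0, 0],
  [1, -40, 0, 0, 0],
  [1, -60, 0, 0, 0],
  [1, -80, 0, 0, 0],
  [1, -100, 0, 0, 0],
  [1, -120, 0, 0, 0],
  [1, -120, 0, 0, 0],
])

```text
time: 9.07
position: [0.5227, -0.3577, 0.1663]
tool_rot: [0.538, -0.462, -0.533, -0.461]
ft_force: [0.5, -0.4, -2.8]
grip_width: 0.0399
```

```bash
python3 - <<'E'
from h import *
c,o=snap('w5')
x=[.57658446,.1854223,-.04054605];c_,s_=np.cos(x[2]),np.sin(x[2])
def sh(lx,ly): return x[0]+c_*lx-s_*ly, x[1]+s_*lx+c_*ly
print('origin target',sh(0,-.0638))
print('pre',sh(0,-.105)); print('clear hi',sh(0,-.105))
plan(o,[*sh(0,-.105),.18],-2.3);print(o['position'],o['q'],o['time'],o['grip_width'],o['ft_force'])
E
```

```text
origin target (np.float64(0.5739983307376629), np.float64(0.12167473584701857))
pre (np.float64(0.5723282911513262), np.float64(0.08050859724039107))
clear hi (np.float64(0.5723282911513262), np.float64(0.08050859724039107))
shift [ -15.6 -114.3  425.9] turn 10.9 | heading y -171.4 xdown [ 0.0048 -0.0049 -1.    ] q6 2.22
[ 0.52272844 -0.35768046  0.16630174] [-7.76167966e-01  6.31843220e-01  1.48863959e+00 -1.87019678e-04
  1.01429390e+00  2.21629275e+00] 9.0667 0.03986996273670068 [ 0.49813503 -0.37249737 -2.83618563]
```

View pics/w5.png

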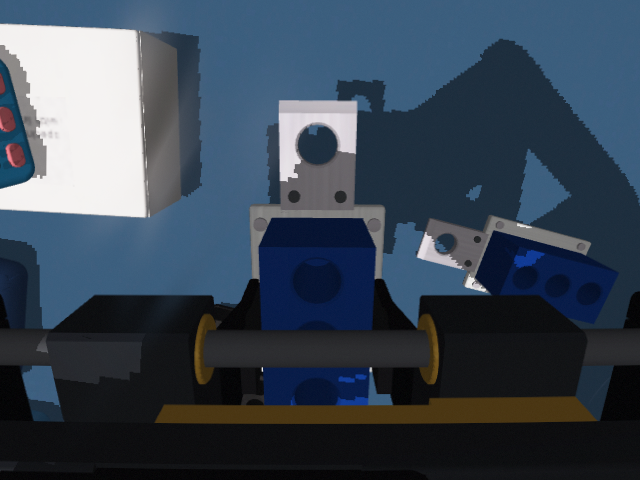

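Call:
move_arm([
  [1, -15, -3, 10, -7],
  [1, -30, -8, 30, -14],
  [1, -40, -15, 52, -21],
  [1, -40, -22, 75, -28],
  [1, -40, -30, 98, -35],
  [1, -40, -37, 121, -42],
  [1, -40, -44, 144, -49],
  [1, -40, -51, 167, -56],
])

```text
time: 9.78
position: [0.5456, -0.1817, 0.2004]
tool_rot: [-0.689, 0.153, 0.692, 0.154]
ft_force: [0.5, -0.7, -2.4]
grip_width: 0.0399
```

```bash
python3 - <<'E'
from h import *
c,o,cm=load('w5')
M,p=tool(o)
v,oo=ray(cm,[(317.5,144)]);v=M.T@v[0];q=M.T@(oo-p)
# tongue top at tool x = +.043-.007
t=(.0362-q[0])/v[0];print('eye in tool',(q+t*v).round(4))
o=robot.get_obs();plan(o,[.5723,.0805,.2],-2.3);print(o['position'],o['q'],o['grip_width'])
E
```

```text
eye in tool [ 0.0362  0.0005 -0.0667]
shift [   0.9 -248.8   87.2] turn 67.2 | heading y -115.1 xdown [-0.004   0.0022 -1.    ] q6 1.49
[ 0.54557153 -0.18174305  0.20039303] [-5.15769101e-01  5.21023952e-01  1.60458488e+00 -9.48635637e-05
  1.02058334e+00  1.49362814e+00] 0.0398958667402577
```

Call:
move_arm([
  [1, 0, -25, 9, -7],
  [1, 0, -50, 18, -14],
  [1, 0, -75, 27, -21],
  [1, 0, -100, 36, -28],
  [1, 0, -125, 45, -35],
  [1, 0, -150, 54, -42],
  [1, 0, -175, 63, -49],
  [1, 0, -200, 72, -56],
])

```text
time: 10.45
position: [0.5663, 0.0294, 0.2005]
tool_rot: [-0.68, -0.189, 0.683, -0.188]
ft_force: [-0.3, -0.0, -3.9]
grip_width: 0.04
```

```bash
python3 - <<'E'
from h import *
o=robot.get_obs();plan(o,[.5723,.0805,.2],-2.3);print(o['position'],o['q'],o['grip_width'])
E
```

```text
shift [  0.5 -40.8 -31.3] turn -56.8 | heading y -59.1 xdown [-4.5e-03  5.0e-04 -1.0e+00] q6 0.89
[0.56634808 0.02943386 0.20045524] [-1.45017615e-01  5.11264797e-01  1.62455388e+00 -1.35621179e-04
  1.01031926e+00  8.86845822e-01] 0.04002433207980703
```

```bash
cat >> h.py <<'E'
SX=[.57658446,.1854223,-.04054605]
def sh(lx,ly,x=SX):
    c_,s_=np.cos(x[2]),np.sin(x[2]); return [x[0]+c_*lx-s_*ly, x[1]+s_*lx+c_*ly]
def insh(p,x=SX):
    c_,s_=np.cos(x[2]),np.sin(x[2]);d=np.array(p[:2])-x[:2];return np.array([c_*d[0]+s_*d[1],-s_*d[0]+c_*d[1]])
E
python3 - <<'E'
from h import *
o=robot.get_obs();plan(o,[*sh(-.0005,-.1047),.14],-2.3)
E
```

```text
shift [ 60.5 -41.1 -31.3] turn -56.8 | heading y -59.1 xdown [-4.5e-03  5.0e-04 -1.0e+00] q6 0.89
```

Call:
move_arm([
  [1, 7, -6, -4, -7],
  [1, 15, -12, -8, -14],
  [1, 23, -18, -12, -21],
  [1, 31, -24, -16, -28],
  [1, 39, -29, -20, -35],
  [1, 47, -35, -24, -42],
  [1, 55, -41, -28, -50],
  [1, 60, -41, -31, -56.8],
])

```text
time: 11.12
position: [0.571, 0.0802, 0.1396]
tool_rot: [-0.51, -0.49, 0.513, -0.486]
ft_force: [-1.4, -0.5, -3.1]
grip_width: 0.04
```

Call:
move_arm([
  [1, 0, 0, 0, 0],
  [1, 0, 0, 0, 0],
])

```text
time: 11.28
position: [0.5725, 0.0791, 0.1408]
tool_rot: [-0.513, -0.486, 0.515, -0.484]
ft_force: [0.2, 0.6, -2.9]
grip_width: 0.0398
```

```bash
python3 - <<'E'
from h import *
c,o=snap('w6');plan(o,[*sh(-.0005,-.1047),.14],-2.3);print(o['position'],o['q'],o['grip_width'])
E
```

```text
shift [ 0.9 -0.7 -1.7] turn -1.0 | heading y -3.3 xdown [-0.0039  0.     -1.    ] q6 0.0
[0.57248896 0.07911135 0.14084852] [-5.58525689e-02  6.08294906e-01  1.64421746e+00 -2.45612165e-04
  8.92997171e-01  1.99412303e-03] 0.03977366703819359
```

View pics/w6.png

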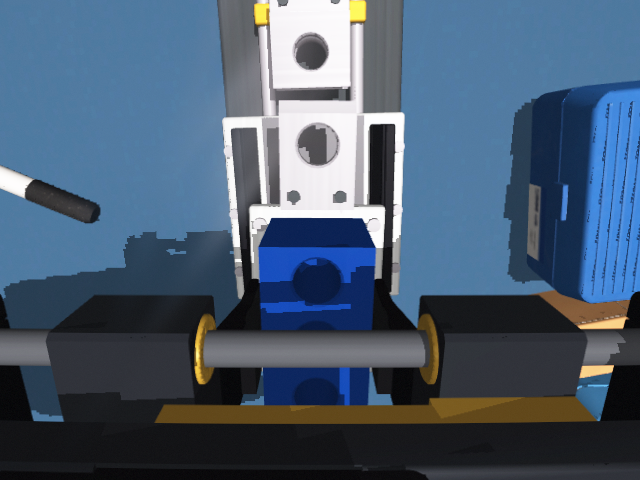

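Wrist view w6: the tongue with its eye at (317,145) points at the yoke, whose hole is at (311,51). The rails are either side and the marker cap is at (90,210). I measure the offset from here.

```bash
python3 - <<'E'
from h import *
c,o,cm=load('w6')
im=c['image'][0:300,215:410];cv2.imwrite('pics/w6c.png',cv2.resize(im,None,fx=3.6,fy=2,interpolation=cv2.INTER_CUBIC)[:,:,::-1])
E
```

```text
(no output)
```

View pics/w6c.png

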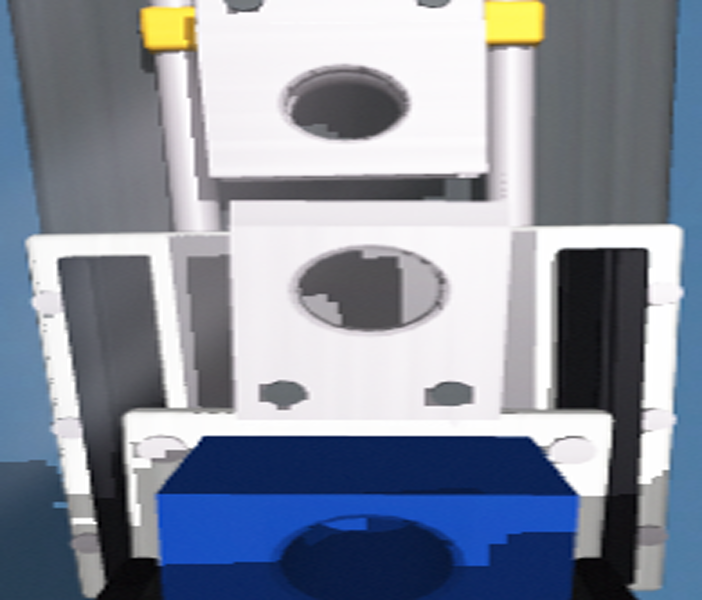

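```bash
python3 - <<'E'
from fit import *
c,o,cm=load('w6');M,p=tool(o)
f=lambda x,y:(215+x/3.6,y/2)
h=onz(cm,[f(345.5,102)],.0545)[0]
fr=onz(cm,[f(210,177),f(487,175)],.0545);dk=onz(cm,[f(27,238),f(682,226)],.04)
e=onz(cm,[f(370,289)],p[2]-.0362)[0]
tg=onz(cm,[f(231,203),f(508,200)],p[2]-.0362)
for n,q in [('hole',h),('yoke front',fr),('deck',dk),('eye',e),('tongue end',tg)]:
    q=np.atleast_2d(q)
    for k in q: print(n,k.round(4),'sh',(insh(k)*1000).round(1),'tool',((k-p)@M*1000).round(1))
d=fr[1]-fr[0];print('front hdg',np.degrees(np.arctan2(d[1],d[0])));d=dk[1]-dk[0];print('deck hdg',np.degrees(np.arctan2(d[1],d[0])),np.linalg.norm(d))
d=tg[1]-tg[0];print('tongue hdg',np.degrees(np.arctan2(d[1],d[0])),np.linalg.norm(d))
# combined fit of shaker: w1 corners + w6
c1,o1,cm1=load('w1')
px=np.array([(35,210),(262,125),(325,338),(108,412)])/2+[220,0]
L=np.array([(-51,-139,40),(-51,-27,40),(51,-27,40),(51,-139,40)])/1000
x,r=fitp([(cm1,px,L),(cm,np.array([f(27,238),f(682,226)]),L[1:3])],SX);print(x,r.round(1).tolist())
print(tri([(cm1,(402,106)),(cm,f(345.5,102))]))
E
```

```text
hole [0.5759 0.1895 0.0545] sh [-0.9  4.1] tool [  86.3   -2.6 -110.5]
yoke front [0.5551 0.1725 0.0545] sh [-21.  -13.7] tool [ 86.4 -22.4 -92.3]
yoke front [0.5953 0.1707 0.0545] sh [ 19.3 -14. ] tool [ 86.3  17.8 -92.7]
deck [0.5233 0.1589 0.04  ] sh [-52.2 -28.6] tool [101.  -53.3 -76.9]
deck [0.6266 0.1562 0.04  ] sh [ 51.1 -27.2] tool [100.6  49.9 -80.1]
eye [0.5769 0.1457 0.1046] sh [  1.9 -39.7] tool [ 36.2   0.7 -66.7]
tongue end [0.5621 0.1639 0.1046] sh [-13.6 -22.1] tool [ 36.2 -15.2 -84. ]
tongue end [0.5936 0.1626 0.1046] sh [ 17.9 -22.1] tool [ 36.1  16.4 -84.6]
front hdg -2.653040665669671
deck hdg -1.5182343356291998 0.10331251762479327
tongue hdg -2.269089642620859 0.0315391211546072
[ 0.57597569  0.18492717 -0.03447514] [[-1.4, 0.2], [-1.1, 0.4], [-0.5, -0.1], [0.8, -0.2], [1.2, -1.5], [-1.0, 0.1]]
[0.57596387 0.18881547 0.05912913]
```

```bash
cat >> h.py <<'E'
SX=[.5758,.1850,-.038]
def sh(lx,ly,x=SX):
    c_,s_=np.cos(x[2]),np.sin(x[2]); return [x[0]+c_*lx-s_*ly, x[1]+s_*lx+c_*ly]
def insh(p,x=SX):
    c_,s_=np.cos(x[2]),np.sin(x[2]);d=np.array(p[:2])-x[:2];return np.array([c_*d[0]+s_*d[1],-s_*d[0]+c_*d[1]])
E
python3 - <<'E'
from h import *
o=robot.get_obs();plan(o,[*sh(-.0006,-.1047),.085],-2.2);print(o['time'])
E
```

```text
shift [56.5 -1.7 -1.4] turn -1.1 | heading y -3.3 xdown [-0.0025 -0.     -1.    ] q6 0.0
11.3333
```

Call:
move_arm([
  [1, 0, -1.7, -1.4, -1.1],
  [1, 10, -1.7, -1.4, -1.1],
  [1, 22, -1.7, -1.4, -1.1],
  [1, 34, -1.7, -1.4, -1.1],
  [1, 44, -1.7, -1.4, -1.1],
  [1, 50, -1.7, -1.4, -1.1],
  [1, 54, -1.7, -1.4, -1.1],
  [1, 54, -1.7, -1.4, -1.1],
])

```text
time: 12.0
position: [0.5717, 0.0805, 0.0878]
tool_rot: [-0.509, -0.491, 0.509, -0.491]
ft_force: [0.1, 0.2, -3.9]
grip_width: 0.0399
```

```bash
python3 - <<'E'
from h import *
c,o=snap('w7');plan(o,[*sh(-.0006,-.1047),.083],-2.2);print(o['position'],o['grip_width'],o['ft_force'],o['moment'])
E
```

```text
shift [ 4.8 -0.4  0.1] turn 0.1 | heading y -2.1 xdown [-1.6e-03  1.0e-04 -1.0e+00] q6 -0.02
[0.57165248 0.08049415 0.08776397] 0.03992922312576303 [ 0.09897252  0.24959466 -3.86695835] [-0.05695096  0.04722234 -0.01463693]
```

View pics/w7.png

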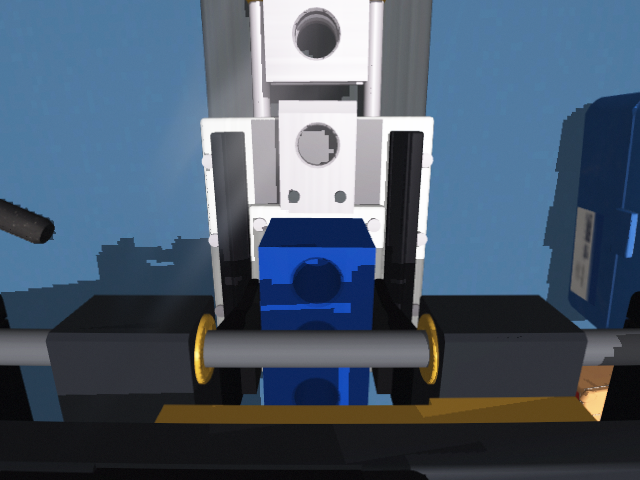

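The hole (316,34) and eye (317,145) are aligned, so I lower onto the deck.

Call:
move_arm([
  [1, 2, -0.4, 0, 0],
  [1, 3.5, -0.4, 0, 0],
  [1, 4.5, -0.4, 0, 0],
  [1, 5, -0.4, 0, 0],
  [1, 5, -0.4, 0, 0],
])

```text
time: 12.47
position: [0.5718, 0.0805, 0.0838]
tool_rot: [0.509, 0.491, -0.509, 0.491]
ft_force: [0.3, -0.8, -3.7]
grip_width: 0.0395
```

Call:
move_arm([
  [1, 0.5, 0, 0, 0],
  [1, 1, 0, 0, 0],
  [1, 1.3, 0, 0, 0],
  [1, 1.3, 0, 0, 0],
])

```text
time: 12.8
position: [0.5719, 0.0806, 0.0829]
tool_rot: [0.509, 0.491, -0.509, 0.491]
ft_force: [-0.6, -0.0, 1.8]
grip_width: 0.0396
```

Call:
move_arm([
  [1, 0, 0, -5, 0],
  [1, 0, 0, -10, 0],
  [1, 0, 0, -15, 0],
  [1, 0, 0, -20, 0],
  [1, 0, 0, -25, 0],
  [1, 0, 0, -30, 0],
  [1, 0, 0, -35, 0],
  [1, 0, 0, -37, 0],
])

```text
time: 13.47
position: [0.5736, 0.118, 0.0829]
tool_rot: [0.509, 0.491, -0.508, 0.492]
ft_force: [1.2, -5.9, 3.8]
grip_width: 0.0396
```

```bash
python3 - <<'E'
from h import *
c,o=snap('w8');plan(o,[*sh(-.0006,-.0626),.083],-2.2);print(o['position'],o['grip_width'],o['ft_force'],o['moment'])
E
```

```text
shift [-0.1 -0.9 -4.4] turn 0.2 | heading y -2.0 xdown [ 1.3e-03 -7.0e-04 -1.0e+00] q6 0.05
[0.57358723 0.11803489 0.08289763] 0.03964505454725187 [ 1.17944934 -5.88411865  3.78216699] [-0.98750794  0.224907    0.09663471]
```

View pics/w8.png

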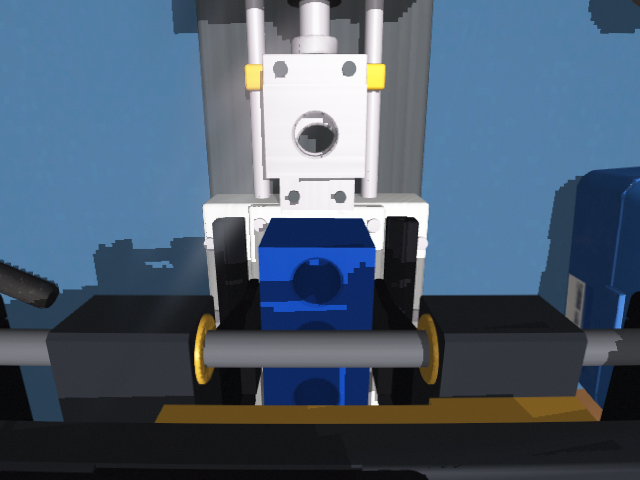

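The tongue is in the slot, and the eye shows slightly short of the hole at (316,133). I go on in small steps.

Call:
move_arm([
  [1, 0, 0, -1, 0],
  [1, 0, 0, -2, 0],
  [1, 0, 0, -3, 0],
])

```text
time: 13.77
position: [0.5736, 0.1201, 0.0829]
tool_rot: [0.509, 0.491, -0.509, 0.492]
ft_force: [-0.5, -6.4, 5.6]
grip_width: 0.0398
```

Call:
move_arm([
  [1, 0, 0, -0.7, 0],
  [1, 0, 0, -1.4, 0],
])

```text
time: 13.93
position: [0.5737, 0.1214, 0.0829]
tool_rot: [-0.509, -0.491, 0.509, -0.492]
ft_force: [0.1, -6.3, 5.7]
grip_width: 0.0394
```

Call:
move_arm([
  [1, 0, 0, -0.7, 0],
  [1, 0, 0, -1.2, 0],
  [1, 0, 0, -1.2, 0],
])

```text
time: 14.18
position: [0.5737, 0.1226, 0.0829]
tool_rot: [-0.509, -0.491, 0.509, -0.492]
ft_force: [0.2, -5.2, 4.9]
grip_width: 0.0397
```

```bash
python3 - <<'E'
from h import *
c,o=snap('w9');print(o['position'],o['grip_width'],o['ft_force'],o['moment'])
im=c['image'][40:220,240:400];cv2.imwrite('pics/w9c.png',cv2.resize(im,None,fx=4,fy=3.3,interpolation=cv2.INTER_CUBIC)[:,:,::-1])
E
```

```text
[0.57372532 0.12259966 0.08290926] 0.039748921033685596 [ 0.24586748 -5.17873764  4.92364225] [-1.09753561  0.18522518  0.09852545]
```

View pics/w9c.png

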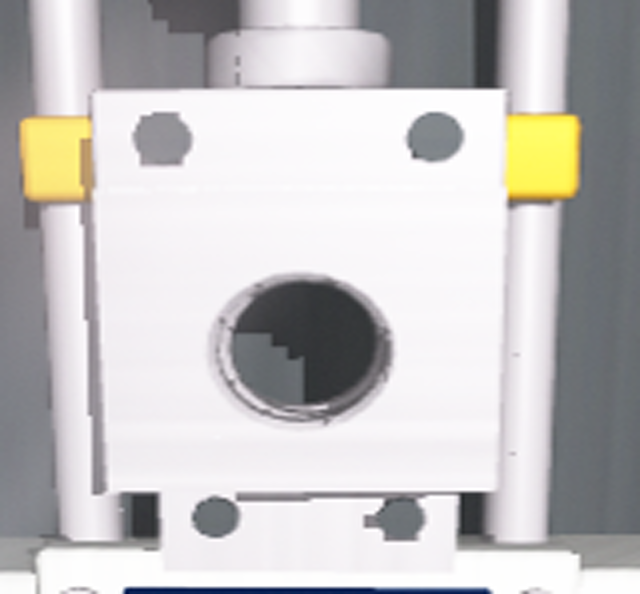

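Call:
move_arm([
  [1, 0, 0, -0.6, 0],
  [1, 0, 0, -1, 0],
  [1, 0, 0, -1, 0],
])

```text
time: 14.48
position: [0.5737, 0.1228, 0.0829]
tool_rot: [-0.508, -0.49, 0.509, -0.492]
ft_force: [-0.7, -8.9, 5.8]
grip_width: 0.0395
```

The force jumped to -8.9 N with only 0.2 mm of travel, so the tongue is against the stop. I ease off, open and rise.

Call:
move_arm([
  [1, -0.5, 0, 0.7, 0],
  [1, -0.5, 0, 0.7, 0],
  [-0.5, -0.5, 0, 0.7, 0],
  [-0.5, -0.5, 0, 0.7, 0],
  [-0.5, -0.5, 0, 0.7, 0],
  [-0.5, -0.5, 0, 0.7, 0],
  [-0.5, -0.5, 0, 0.7, 0],
])

```text
time: 15.07
position: [0.573, 0.124, 0.0826]
tool_rot: [-0.509, -0.491, 0.509, -0.491]
ft_force: [0.2, -1.3, -0.1]
grip_width: 0.0625
```

Call:
move_arm([
  [-0.5, -10, 0, 0, 0],
  [-0.5, -30, 0, 0, 0],
  [-0.5, -60, 0, 0, 0],
  [-0.5, -95, 0, 0, 0],
  [-0.5, -125, 0, 0, 0],
  [-0.5, -140, 0, 0, 0],
])

```text
time: 15.57
position: [0.5751, 0.1238, 0.2278]
tool_rot: [0.511, 0.489, -0.507, 0.493]
ft_force: [0.9, -0.5, -0.2]
grip_width: 0.0653
```

```bash
python3 - <<'E'
from h import *
c,o=snap('w10');print(o['position'],o['grip_width'],o['ft_force'],o['q'])
plan(o,[.5537,-.1826,.2],-24)
E
```

```text
[0.57505122 0.12379474 0.22779863] 0.06527816194680566 [ 0.87475261 -0.54835171 -0.23764283] [2.20263595e-02 4.98550988e-01 1.55322315e+00 4.01474919e-04
 1.08264065e+00 5.72800614e-02]
shift [ 27.5 -10.7 307. ] turn 22.0 | heading y -2.0 xdown [ 7.2e-03  5.0e-04 -1.0e+00] q6 0.06
```

View pics/w10.png

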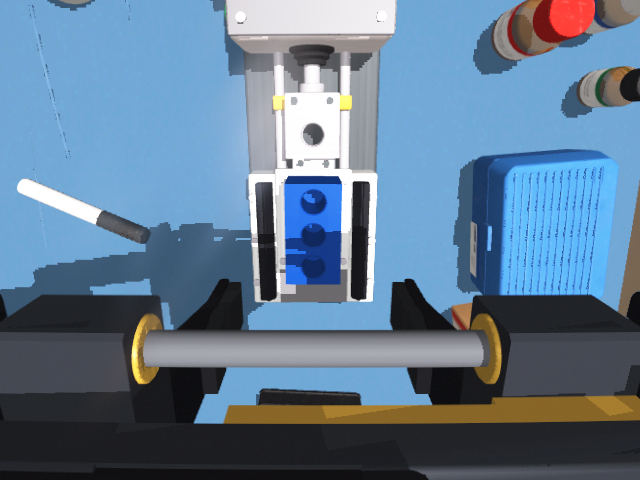

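Wrist view w10: the carrier sits between the rails with its tongue in the yoke (hole at (313,134)). The marker is undisturbed at (85,210). I measure the hole and carrier.

```bash
python3 - <<'E'
from fit import *
c,o,cm=load('w10')
im=c['image'][80:310,235:395];cv2.imwrite('pics/w10c.png',cv2.resize(im,None,fx=3,fy=2.6,interpolation=cv2.INTER_CUBIC)[:,:,::-1])
im=c['image'][110:160,285:340];cv2.imwrite('pics/w10d.png',cv2.resize(im,None,fx=12,fy=12,interpolation=cv2.INTER_CUBIC)[:,:,::-1])
E
```

```text
(no output)
```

View pics/w10c.png

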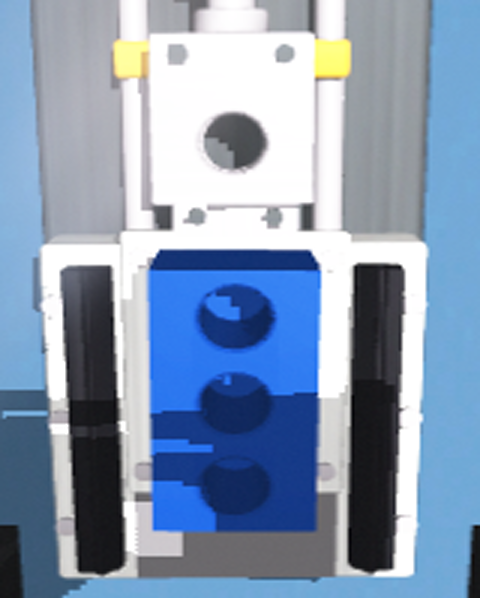

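View pics/w10d.png

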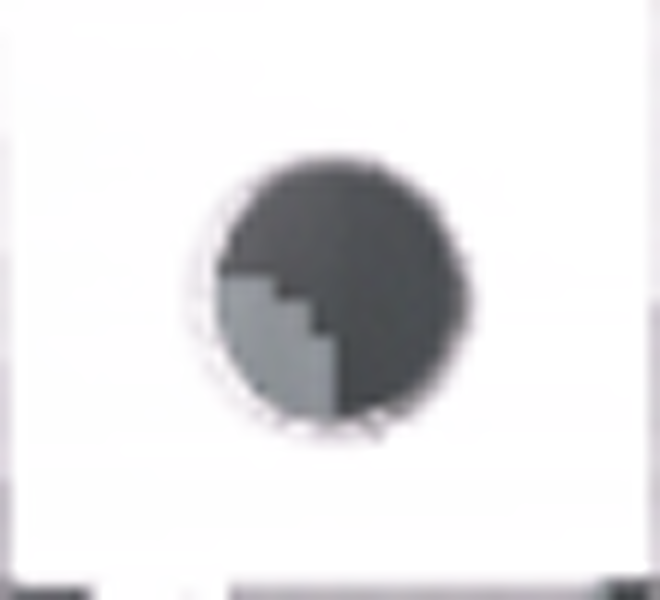

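```bash
python3 - <<'E'
from fit import *
for n,uv in [('w1',(402,106)),('w6',(311,51)),('w9',(240+303/4,40+349/3.3)),('w10',(312.6,134.7))]:
    c,o,cm=load(n);print(n,onz(cm,[uv],.0545)[0].round(4),np.abs(o['joint_velocities']).max().round(3))
print(tri([(load('w10')[2],(312.6,134.7)),(load('w9')[2],(240+303/4,40+349/3.3)),(load('w1')[2],(402,106)),(load('w6')[2],(311,51))]))
o=robot.get_obs();M,p=tool(o);print(p,M[:,0],o['time'],np.abs(o['joint_velocities']).max())
plan(o,[.5537,-.1826,.2],-24)
E
```

```text
w1 [0.5763 0.1897 0.0545] 0.14
w6 [0.5759 0.1895 0.0545] 0.021
w9 [0.5759 0.1893 0.0545] 0.002
w10 [0.5759 0.189  0.0545] 0.362
[0.57598219 0.18923922 0.05669314]
[0.57619153 0.12386673 0.22961497] [ 1.10291238e-02  5.80069157e-04 -9.99939009e-01] 15.6167 0.09348635101471278
shift [ 29.2 -12.  307.1] turn 22.0 | heading y -2.0 xdown [ 1.100e-02  6.000e-04 -9.999e-01] q6 0.06
```

Call:
move_arm([
  [0.1, 0, -1, 30, 3],
  [0.1, 3, -3, 70, 6],
  [0.1, 6, -5, 110, 9],
  [0.1, 9, -7, 150, 12],
  [0.1, 12, -9, 190, 15],
  [0.1, 15, -10, 230, 18],
  [0.1, 18, -11, 270, 20],
  [0.1, 20, -12, 307, 22],
])

```text
time: 16.28
position: [0.5495, -0.1848, 0.2025]
tool_rot: [-0.593, -0.384, 0.594, -0.384]
ft_force: [0.7, -0.4, -0.6]
grip_width: 0.0393
```

Call:
move_arm([
  [0.1, 0, 0, 0, 0],
  [0.1, 0, 0, 0, 0],
  [0.1, 0, 0, 0, 0],
])

```text
time: 16.53
position: [0.5497, -0.1824, 0.2025]
tool_rot: [-0.593, -0.385, 0.593, -0.384]
ft_force: [0.3, -0.9, 0.1]
grip_width: 0.0392
```

```bash
python3 - <<'E'
from h import *
c,o=snap('w11');print(o['position'],o['grip_width'],o['time'],o['q'])
plan(o,[.5537,-.1826,.2],-24)
E
```

```text
[ 0.5497207  -0.18238579  0.20252173] 0.039245701360034406 16.5333 [-5.13501032e-01  5.22278268e-01  1.59421851e+00  7.31964156e-04
  1.02688572e+00 -9.37040008e-02]
shift [ 2.5  3.7 -1.4] turn -0.1 | heading y -24.1 xdown [-0.0013  0.0014 -1.    ] q6 -0.09
```

View pics/w11.png

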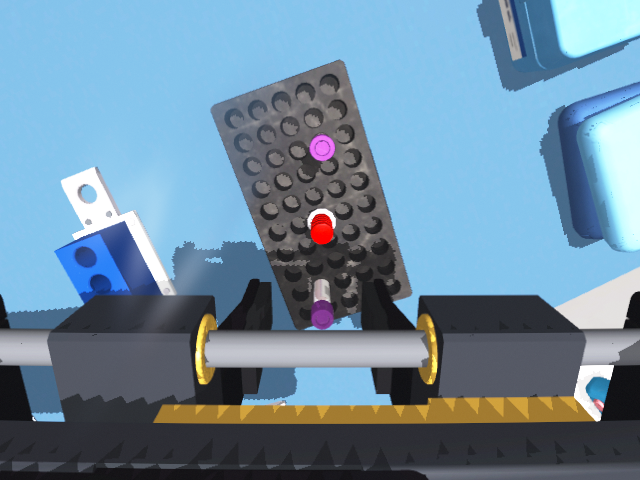

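Wrist view w11: the pin is at (321,228) between the tubes at (322,148) and (322,315). Now a close crop to refine it.

```bash
python3 - <<'E'
from h import *
c,o,cm=load('w11')
im=c['image'][195:260,285:360];cv2.imwrite('pics/w11c.png',cv2.resize(im,None,fx=8,fy=8,interpolation=cv2.INTER_CUBIC)[:,:,::-1])
hsv=cv2.cvtColor(c['image'],cv2.COLOR_RGB2HSV);m=((hsv[...,0]<8)|(hsv[...,0]>172))&(hsv[...,1]>150)
ys,xs=np.nonzero(m[190:260,290:350]);print(xs.min()+290,xs.max()+290,ys.min()+190,ys.max()+190)
b=((hsv[...,0]<8)|(hsv[...,0]>172))&(hsv[...,1]>150)&(hsv[...,2]>220)
ys,xs=np.nonzero(b[190:260,290:350]);print(xs.min()+290,xs.max()+290,ys.min()+190,ys.max()+190,xs.mean()+290,ys.mean()+190)
E
```

```text
310 333 214 244
311 332 215 243 321.89931350114415 230.883295194508
```

View pics/w11c.png

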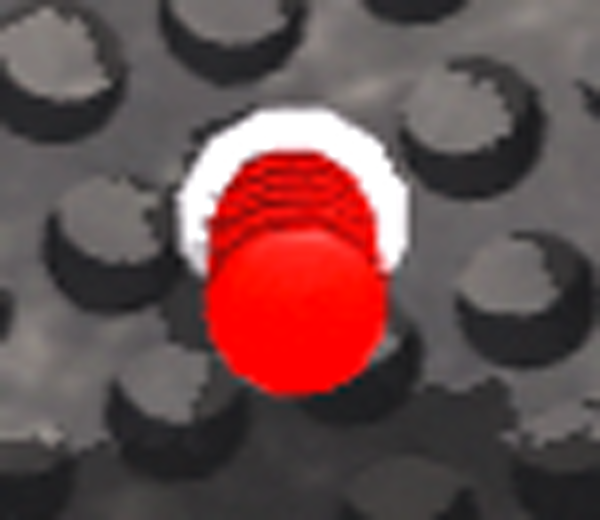

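```bash
python3 - <<'E'
from h import *
c,o,cm=load('w11')
print(onz(cm,[(322.1,234)],.070),onz(cm,[(321.75,222.6)],.038))
cm2=load('w2')[2]; s=lambda a:np.array(a)/2.8+[225,110]
print(tri([(cm,(322.1,234)),(cm2,s((298,347)))]),tri([(cm,(321.75,222.6)),(cm2,s((294,320)))]))
plan(o,[.5535,-.1825,.0665],-24)
E
```

```text
[[ 0.55309718 -0.18418257  0.07      ]] [[ 0.55317061 -0.18429982  0.038     ]]
[ 0.55320057 -0.18328967  0.07279825] [ 0.55305748 -0.18371804  0.03960936]
shift [136.    3.7  -1.3] turn -0.1 | heading y -24.1 xdown [-0.0013  0.0014 -1.    ] q6 -0.09
```

Call:
move_arm([
  [0.1, 10, 3.8, 0, 0],
  [0.1, 35, 3.8, 0, 0],
  [0.1, 65, 3.8, 0, 0],
  [0.1, 90, 3.8, 0, 0],
  [0.1, 110, 3.8, 0, 0],
  [0.1, 125, 3.8, 0, 0],
  [0.1, 133, 3.8, 0, 0],
  [0.1, 136, 3.8, 0, 0],
], newtons=30)

```text
time: 17.25
position: [0.5532, -0.1827, 0.065]
tool_rot: [-0.592, -0.387, 0.593, -0.384]
ft_force: [-0.3, -0.4, 0.1]
grip_width: 0.0391
```

```bash
python3 - <<'E'
from h import *
c,o=snap('w12');print(o['position'],o['grip_width'],o['time'],o['ft_force'])
E
```

```text
[ 0.55321248 -0.18270199  0.065037  ] 0.039075754246784764 17.25 [-0.2691583  -0.41937888  0.14801615]
```

View pics/w12.png

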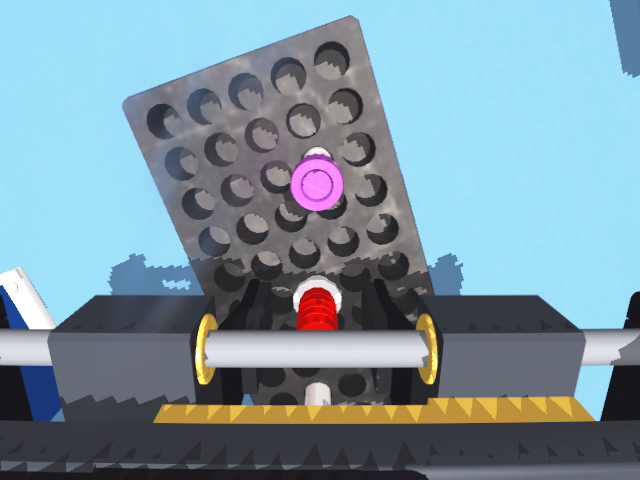

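The handle is centred between the fingers at (317,305) and both tubes are clear, so I close.

Call:
move_arm([
  [1, -1, 0, 0, 0],
  [1, -1, 0, 0, 0],
  [1, -1, 0, 0, 0],
  [1, -1, 0, 0, 0],
  [1, -1, 0, 0, 0],
  [1, -1, 0, 0, 0],
  [1, -1, 0, 0, 0],
  [1, -1, 0, 0, 0],
])

```text
time: 17.97
position: [0.554, -0.1846, 0.0687]
tool_rot: [0.593, 0.385, -0.593, 0.385]
ft_force: [-1.4, 1.1, 5.2]
grip_width: 0.0147
```

```bash
python3 - <<'E'
from h import *
o=robot.get_obs();print(o['position'],o['grip_width'],o['time'],o['ft_force'])
E
```

```text
[ 0.55399092 -0.18464504  0.06866134] 0.014668669628886723 17.9667 [-1.38795888  1.06360087  5.18384292]
```

```bash
python3 - <<'E'
from h import *
c,o=snap('w13');print(o['position'],o['grip_width'],o['time'],o['ft_force'])
im=c['image'][200:440,220:420];cv2.imwrite('pics/w13c.png',cv2.resize(im,None,fx=3,fy=2.5,interpolation=cv2.INTER_CUBIC)[:,:,::-1])
E
```

```text
[ 0.55399092 -0.18464504  0.06866134] 0.014668669628886723 17.9667 [-1.38795888  1.06360087  5.18384292]
```

View pics/w13c.png

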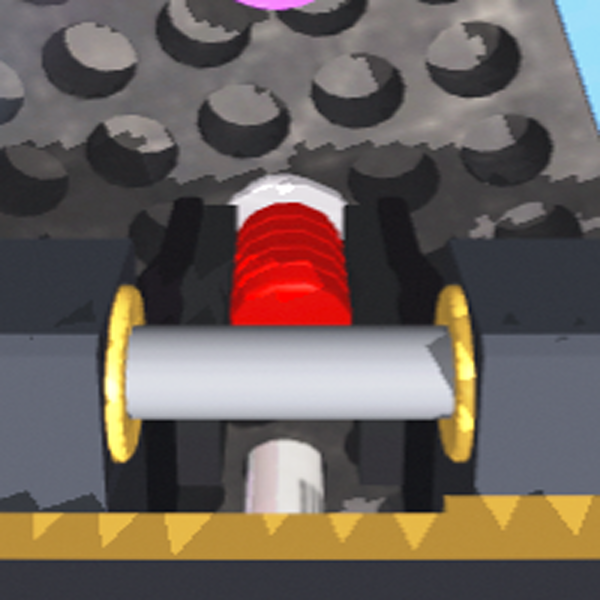

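The handle is gripped (14.7 mm, ridged). I lift slowly at first.

Call:
move_arm([
  [1, -3, 0, 0, 0],
  [1, -8, 0, 0, 0],
  [1, -15, 0, 0, 0],
  [1, -25, 0, 0, 0],
  [1, -40, 0, 0, 0],
  [1, -65, 0, 0, 0],
  [1, -95, 0, 0, 0],
  [1, -125, 0, 0, 0],
])

```text
time: 18.68
position: [0.5534, -0.1842, 0.1944]
tool_rot: [-0.593, -0.385, 0.593, -0.385]
ft_force: [0.3, -0.3, -0.8]
grip_width: 0.0148
```

```bash
python3 - <<'E'
from h import *
c,o=snap('w14');print(o['position'],o['grip_width'],o['time'],o['ft_force'])
plan(o,[.5759,.1893,.2],-2.2)
E
```

```text
[ 0.55338765 -0.18424728  0.19436225] 0.014800327332845255 18.6833 [ 0.2511116  -0.32810667 -0.75533836]
shift [  -5.5 -131.6 -350.3] turn -21.8 | heading y -24.0 xdown [-8.e-04  5.e-04 -1.e+00] q6 -0.09
```

View pics/w14.png

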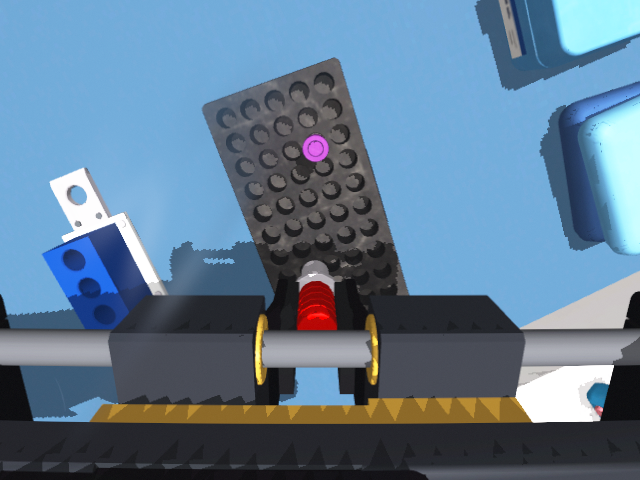

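The pin came up with the gripper: flange at (315,270), -0.75 N on the wrist. I check its position and tilt in the jaws, then carry it over.

```bash
python3 - <<'E'
from h import *
c,o,cm=load('w14')
im=c['image'][250:345,265:365];cv2.imwrite('pics/w14c.png',cv2.resize(im,None,fx=7,fy=6,interpolation=cv2.INTER_CUBIC)[:,:,::-1])
M,p=tool(o)
for xx in [.02,.03,.036]:
  for q in [(0,0)]:
    print(xx,proj(cm,p+M@np.array([xx,0,0])))
E
```

```text
0.02 [[316.27482332 305.93051807]]
0.03 [[316.27555536 296.06231876]]
0.036 [[316.2759582  290.61800405]]
```

View pics/w14c.png

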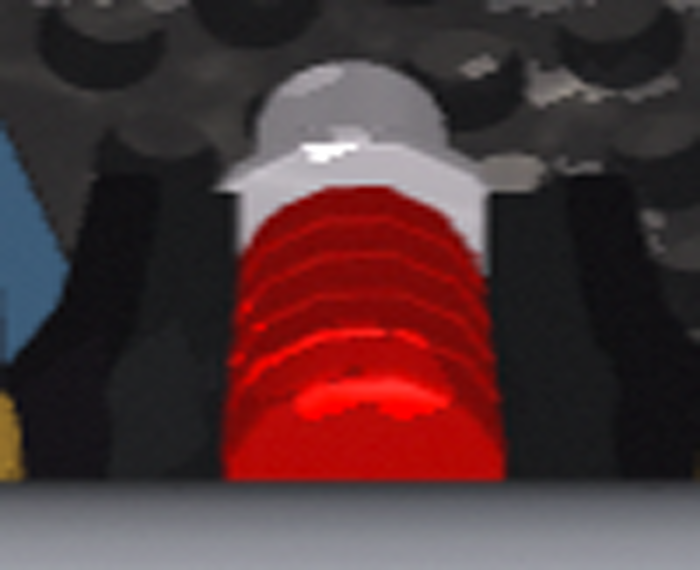

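Call:
move_arm([
  [1, 0, -10, -30, -3],
  [1, 0, -25, -65, -6],
  [1, 0, -40, -105, -9],
  [1, 0, -54, -143, -12],
  [1, 0, -68, -180, -15],
  [1, 0, -82, -218, -18],
  [1, 0, -96, -255, -21],
  [1, 0, -106, -282, -21.8],
])

```text
time: 19.4
position: [0.5715, 0.1195, 0.1937]
tool_rot: [0.509, 0.491, -0.508, 0.491]
ft_force: [-0.1, -0.7, -0.6]
grip_width: 0.0149
```

```bash
python3 - <<'E'
from h import *
o=robot.get_obs();print(o['position'],o['grip_width'],o['time'],o['ft_force'])
plan(o,[.5759,.1893,.2],-2.2)
E
```

```text
[0.57152062 0.11954118 0.19367604] 0.01488644162377343 19.4 [-0.08282202 -0.6566502  -0.55310845]
shift [ -6.3   1.9 -69.9] turn 0.2 | heading y -2.0 xdown [ 9.e-04  9.e-04 -1.e+00] q6 0.05
```

```bash
cat > ov.py <<'E'
from h import *
import sys
def overlay(name,x0,dy,dz,crop,fx,fy,tz=0,ty=0):
    """x0 tool-x of flange top; dy,dz offset of axis at x0; tz,ty tilt slopes"""
    c,o,cm=load(name);M,p=tool(o);img=c['image'][:,:,::-1].copy()
    img=cv2.resize(img[crop[1]:crop[3],crop[0]:crop[2]],None,fx=fx,fy=fy,interpolation=cv2.INTER_CUBIC)
    a=np.linspace(0,2*np.pi,60)
    for pz,r,col in [(34,11,(0,255,0)),(30,11,(0,255,255)),(6,7,(255,0,255)),(0,4,(255,255,0)),(34,8,(255,255,255))]:
        d=(34-pz)/1000
        T=np.c_[0*a+x0+d,dy+ty*d+r/1000*np.cos(a),dz+tz*d+r/1000*np.sin(a)]
        q=(proj(cm,p+T@M.T)+.5-[crop[0],crop[1]])*[fx,fy]-.5
        cv2.polylines(img,[np.round(q*8).astype(int)],True,col,1,cv2.LINE_AA,3)
    cv2.imwrite(f'pics/{name}ov.png',img)
E
python3 -c "
from ov import *
overlay('w14',.0307,0,0,(265,250,365,345),7,6)"
```

```text
(no output)
```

View pics/w14ov.png

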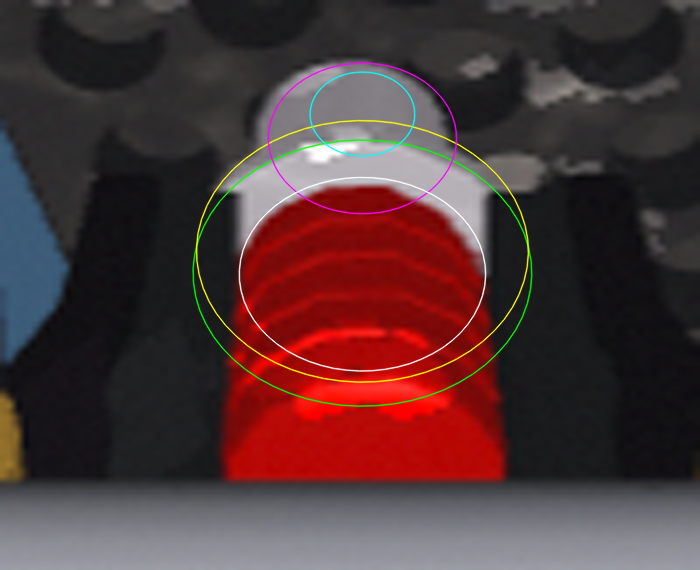

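Call:
move_arm([
  [1, 0, 1, -25, 0.2],
  [1, 5, 2, -50, 0.2],
  [1, 15, 2.2, -65, 0.2],
  [1, 30, 2.2, -70, 0.2],
  [1, 45, 2.2, -70, 0.2],
  [1, 55, 2.2, -70, 0.2],
  [1, 60, 2.2, -70, 0.2],
  [1, 60, 2.2, -70, 0.2],
])

```text
time: 20.07
position: [0.5761, 0.1857, 0.132]
tool_rot: [-0.51, -0.49, 0.511, -0.489]
ft_force: [-1.1, -0.5, -0.4]
grip_width: 0.0153
```

```bash
python3 - <<'E'
from h import *
c,o=snap('w15');print(o['position'],o['grip_width'],o['time'],o['ft_force'])
plan(o,[.5759,.1893,.12],-2.2)
for n in ['scene','side']: snap(n+'15',n)
im=load('scene15')[0]['image'][160:250,210:330];cv2.imwrite('pics/scene15c.png',cv2.resize(im,None,fx=6,fy=6,interpolation=cv2.INTER_CUBIC)[:,:,::-1])
E
```

```text
[0.57610337 0.18570457 0.13195743] 0.015285914951360127 20.0667 [-1.09993198 -0.50811927 -0.43050188]
shift [12.  -0.3 -3.6] turn -0.3 | heading y -2.5 xdown [-2.3e-03 -4.0e-04 -1.0e+00] q6 0.17
```

View pics/w15.png

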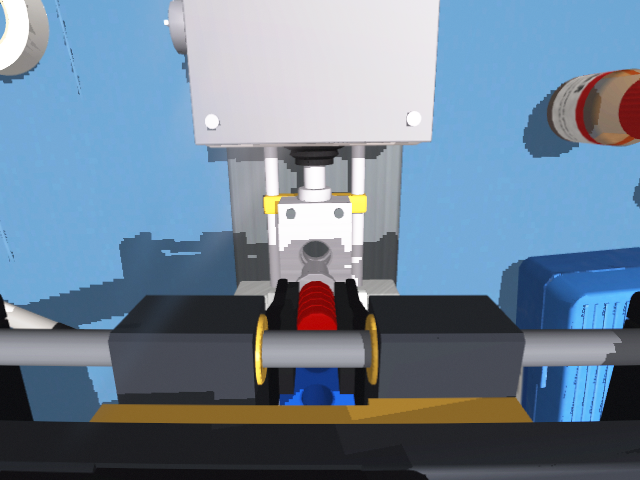

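View pics/scene15c.png

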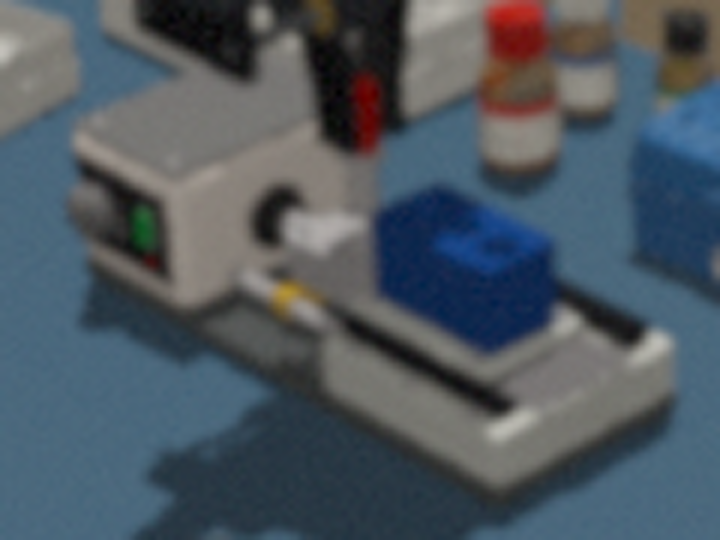

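```bash
python3 - <<'E'
from h import *
o=robot.get_obs();print(o['position'],o['time']);plan(o,[.5762,.1893,.126],-2.2)
E
```

```text
[0.57749738 0.18577388 0.13370175] 20.2167
shift [ 7.7 -1.5 -3.5] turn -0.3 | heading y -2.5 xdown [ 1.5e-03  2.0e-04 -1.0e+00] q6 0.17
```

Call:
move_arm([
  [1, 4, -1.5, -3.5, 0],
  [1, 8, -1.5, -3.5, 0],
  [1, 8, -1.5, -3.5, 0],
  [1, 8, -1.5, -3.5, 0],
  [1, 8, -1.5, -3.5, 0],
])

```text
time: 20.63
position: [0.5755, 0.1896, 0.1249]
tool_rot: [0.511, 0.489, -0.511, 0.489]
ft_force: [-0.4, 0.4, -0.5]
grip_width: 0.0151
```

```bash
python3 - <<'E'
from h import *
c,o=snap('w16');print(o['position'],o['time'],o['ft_force'],np.abs(o['joint_velocities']).max());plan(o,[.5762,.1893,.126],-2.2)
im=c['image'][190:340,250:380];cv2.imwrite('pics/w16c.png',cv2.resize(im,None,fx=6,fy=4,interpolation=cv2.INTER_CUBIC)[:,:,::-1])
from ov import overlay
overlay('w16',.0307,-.0005,0,(250,190,380,340),6,4)
img=cv2.imread('pics/w16ov.png');_,_,cm=load('w16')
a=np.linspace(0,2*np.pi,60);T=np.c_[.5759+.0085*np.cos(a),.1893+.0085*np.sin(a),a*0+.0545]
q=(proj(cm,T)+.5-[250,190])*[6,4]-.5;cv2.polylines(img,[np.round(q*8).astype(int)],True,(0,0,255),1,cv2.LINE_AA,3);cv2.imwrite('pics/w16ov.png',img)
E
```

```text
[0.57549374 0.18963864 0.12492583] 20.6333 [-0.40358877  0.37693831 -0.49777935] 0.002988850420821365
shift [-1.1  0.7  0.3] turn -0.2 | heading y -2.4 xdown [ 0. -0. -1.] q6 0.18
```

View pics/w16c.png

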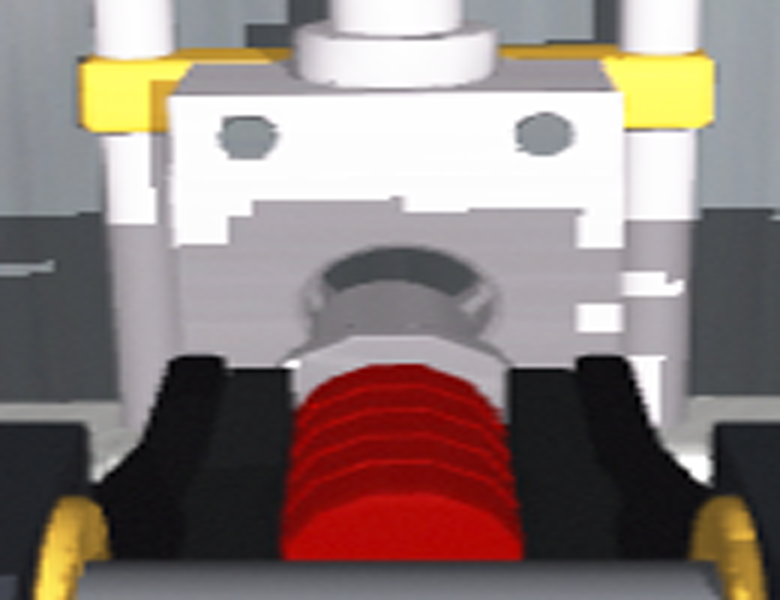

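View pics/w16ov.png

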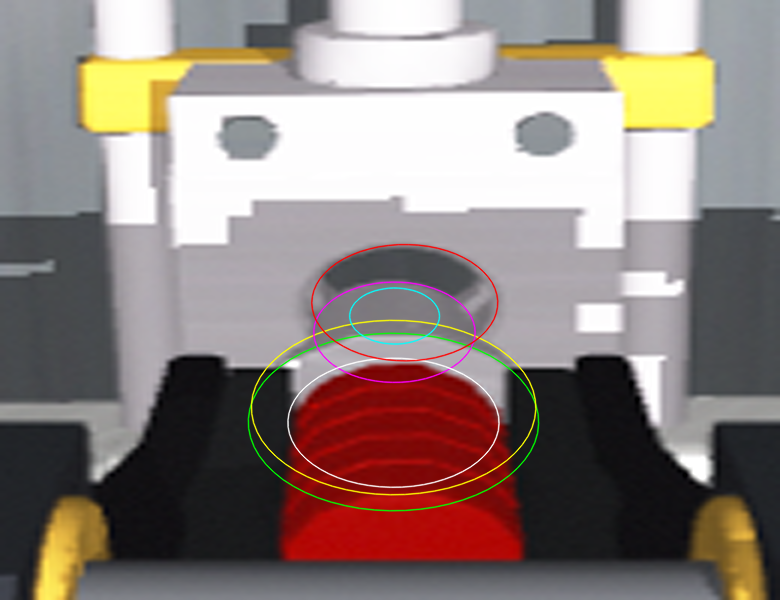

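The overlay agrees with the picture: hole rim centre at x≈400, shank at x≈394 in the crop, which is about 0.4 mm. I correct by 0.6 mm and lower in stages.

Call:
move_arm([
  [1, 0, 0.6, 0.3, 0.2],
  [1, 3, 0.6, 0.3, 0.2],
  [1, 6, 0.6, 0.3, 0.2],
  [1, 9, 0.6, 0.3, 0.2],
  [1, 12, 0.6, 0.3, 0.2],
  [1, 12, 0.6, 0.3, 0.2],
])

```text
time: 21.18
position: [0.5755, 0.1892, 0.1119]
tool_rot: [-0.511, -0.489, 0.512, -0.488]
ft_force: [-0.7, 0.5, -2.1]
grip_width: 0.0148
```

Call:
move_arm([
  [1, 2.5, 0, 0, 0],
  [1, 5, 0, 0, 0],
  [1, 7.5, 0, 0, 0],
  [1, 10, 0, 0, 0],
  [1, 10, 0, 0, 0],
])

```text
time: 21.6
position: [0.5759, 0.1893, 0.1023]
tool_rot: [-0.511, -0.488, 0.512, -0.488]
ft_force: [0.7, -0.3, -1.1]
grip_width: 0.015
```

Call:
move_arm([
  [1, 2, 0, 0, 0],
  [1, 4, 0, 0, 0],
  [1, 6, 0, 0, 0],
  [1, 8, 0, 0, 0],
  [1, 10, 0, 0, 0],
  [1, 10, 0, 0, 0],
])

```text
time: 22.1
position: [0.5758, 0.1893, 0.0924]
tool_rot: [-0.511, -0.489, 0.512, -0.488]
ft_force: [-0.8, -0.5, -1.1]
grip_width: 0.0152
```

```bash
python3 - <<'E'
from h import *
c,o=snap('w17');print(o['position'],o['time'],o['ft_force'],np.abs(o['joint_velocities']).max())
im=c['image'][190:340,250:380];cv2.imwrite('pics/w17c.png',cv2.resize(im,None,fx=6,fy=4,interpolation=cv2.INTER_CUBIC)[:,:,::-1])
E
```

```text
[0.57579145 0.18927807 0.09239524] 22.1 [-0.8161544  -0.54564548 -1.13928503] 0.005958612282284595
```

View pics/w17c.png

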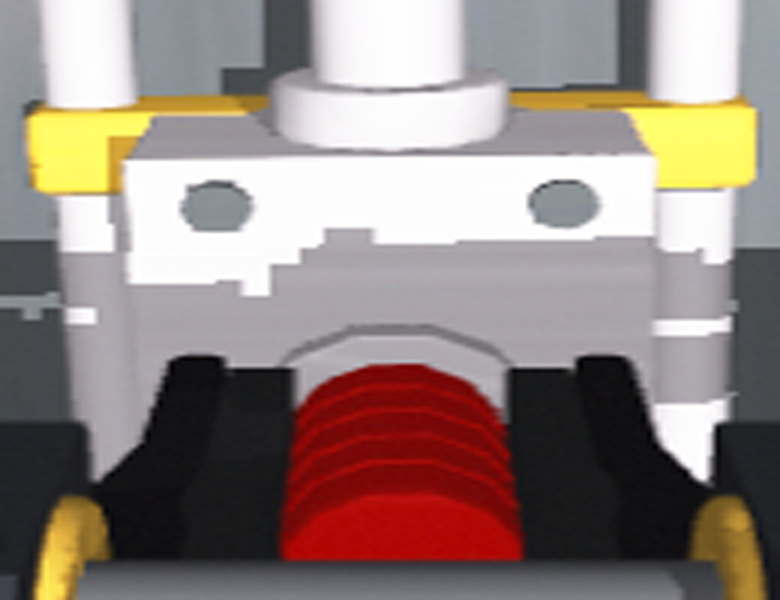

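The pin is through, and the flange is just above the yoke. I lower the last 2–3 mm.

Call:
move_arm([
  [1, 1, 0, 0, 0],
  [1, 2, 0, 0, 0],
  [1, 2.5, 0, 0, 0],
  [1, 2.5, 0, 0, 0],
])

```text
time: 22.48
position: [0.576, 0.1893, 0.0903]
tool_rot: [-0.511, -0.488, 0.511, -0.488]
ft_force: [0.2, -0.3, -0.1]
grip_width: 0.0151
```

Call:
move_arm([
  [1, 0.5, 0, 0, 0],
  [1, 1, 0, 0, 0],
  [1, 1, 0, 0, 0],
])

```text
time: 22.73
position: [0.5762, 0.1894, 0.0896]
tool_rot: [0.511, 0.488, -0.511, 0.488]
ft_force: [-0.4, 0.4, 0.2]
grip_width: 0.015
```

Call:
move_arm([
  [1, 0.6, 0, 0, 0],
  [1, 1.2, 0, 0, 0],
  [1, 1.2, 0, 0, 0],
])

```text
time: 22.98
position: [0.5761, 0.1894, 0.0895]
tool_rot: [0.511, 0.488, -0.511, 0.489]
ft_force: [-2.3, 0.6, 8.1]
grip_width: 0.0151
```

The flange is seated: 8 N upward with no more travel. I ease off, open and rise.

Call:
move_arm([
  [1, -1, 0, 0, 0],
  [0.2, -1, 0, 0, 0],
  [0.2, -1, 0, 0, 0],
  [0.2, -1, 0, 0, 0],
  [0.2, -1, 0, 0, 0],
  [0.2, -1, 0, 0, 0],
  [0.2, -1, 0, 0, 0],
])

```text
time: 23.57
position: [0.5761, 0.1893, 0.089]
tool_rot: [-0.511, -0.488, 0.511, -0.488]
ft_force: [-0.1, 1.4, -0.3]
grip_width: 0.0345
```

Call:
move_arm([
  [0.2, -6, 0, 0, 0],
  [0.2, -15, 0, 0, 0],
  [0.2, -30, 0, 0, 0],
  [0.2, -55, 0, 0, 0],
  [0.2, -80, 0, 10, 0],
  [0.2, -105, 0, 20, 0],
  [0.2, -120, 0, 25, 0],
  [0.2, -120, 0, 25, 0],
])

```text
time: 24.23
position: [0.5775, 0.1638, 0.2141]
tool_rot: [0.514, 0.486, -0.509, 0.49]
ft_force: [1.7, 0.3, -0.2]
grip_width: 0.0345
```

Call:
move_arm([
  [0.2, 0, 0, 0, 0],
  [0.2, 0, 0, 0, 0],
  [0.2, 0, 0, 0, 0],
])

```text
time: 24.48
position: [0.5739, 0.1646, 0.2078]
tool_rot: [-0.511, -0.489, 0.512, -0.488]
ft_force: [-0.2, 0.4, 0.3]
grip_width: 0.035
```

```bash
python3 - <<'E'
from h import *
c,o=snap('w18');print(o['position'],o['time'],o['ft_force'],o['grip_width'])
im=c['image'][90:300,230:400];cv2.imwrite('pics/w18c.png',cv2.resize(im,None,fx=3.5,fy=2.8,interpolation=cv2.INTER_CUBIC)[:,:,::-1])
snap('scene18','scene')
im=load('scene18')[0]['image'][160:300,210:430];cv2.imwrite('pics/scene18c.png',cv2.resize(im,None,fx=3.6,fy=3.6,interpolation=cv2.INTER_CUBIC)[:,:,::-1])
E
```

```text
[0.57387506 0.16464345 0.20784194] 24.4833 [-0.21319266  0.42672771  0.32023169] 0.035016306919615714
```

View pics/w18.png

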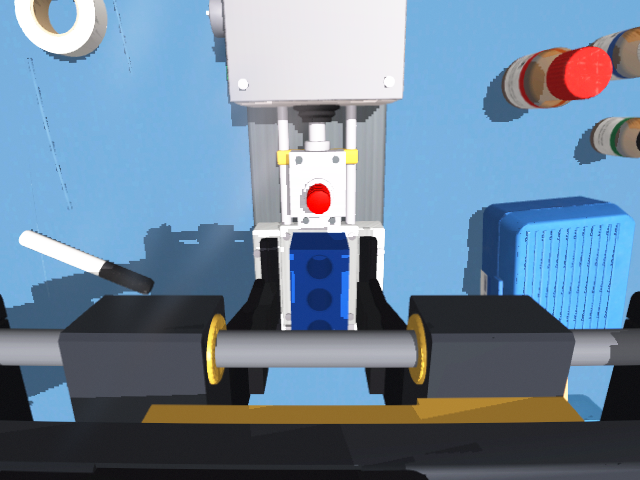

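View pics/w18c.png

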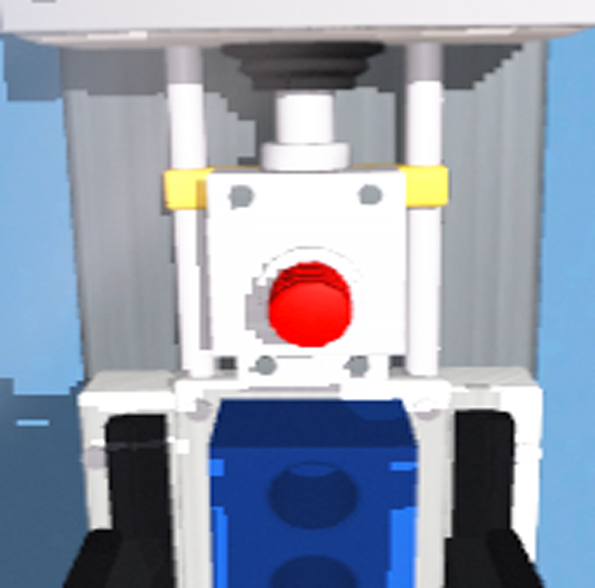

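View pics/scene18c.png

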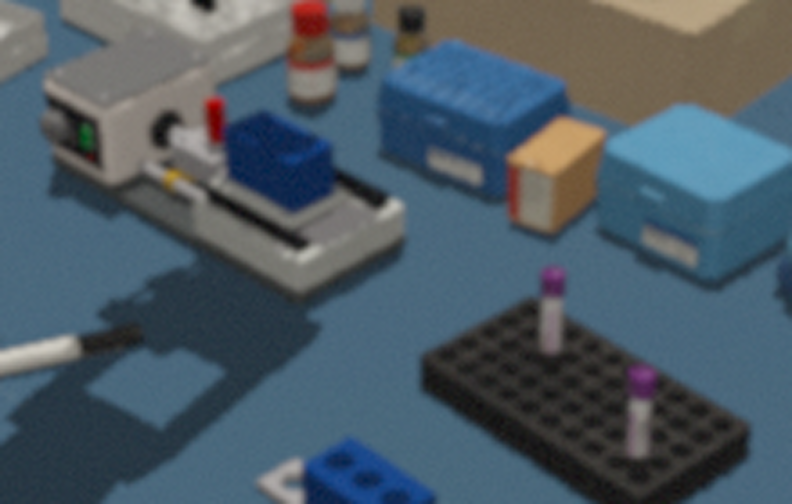

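Wrist view w18: the pin stands upright in the yoke with its handle at (318,199), and the carrier lies straight. The scene view shows both tubes upright at about (552,310) and (640,410) in the crop. Now a numeric check of the pin.

```bash
python3 - <<'E'
from h import *
c,o,cm=load('w18')
top=onz(cm,[(230+310/3.5,90+305/2.8)],.0905)[0]
print('handle top',top.round(4),'hole',[.5759,.1893])
for zz in (.0585,.0605,.0645):
    a=np.linspace(0,2*np.pi,200);q=proj(cm,np.c_[.5759+.011*np.cos(a),.1893+.011*np.sin(a),a*0+zz])
    print(zz,'pred flange top-arc v/left/right in crop',((q[:,1].min()-90)*2.8).round(0),((q[:,0].min()-230)*3.5).round(0),((q[:,0].max()-230)*3.5).round(0))
# triangulate handle top with scene
s=load('scene18'); 
hp=(210+215/3.6,160+101/3.6);print('tri',tri([(cm,(230+310/3.5,90+305/2.8)),(s[2],hp)]).round(4))
print('pred scene top',proj(s[2],[[.5759,.1893,.0905]]),hp)
E
```

```text
handle top [0.5763 0.1919 0.0905] hole [0.5759, 0.1893]
0.0585 pred flange top-arc v/left/right in crop 248.0 255.0 362.0
0.0605 pred flange top-arc v/left/right in crop 249.0 254.0 362.0
0.0645 pred flange top-arc v/left/right in crop 251.0 254.0 363.0
tri [0.5762 0.1912 0.0867]
pred scene top [[270.09369108 187.06667894]] (269.72222222222223, 188.05555555555554)
```

```bash
python3 - <<'E'
from h import *
c,o,cm=load('w18')
a=np.linspace(0,2*np.pi,200)
for zz,r in ((.0905,.008),(.0585,.008)):
    q=(proj(cm,np.c_[.5759+r*np.cos(a),.1893+r*np.sin(a),a*0+zz])-[230,90])*[3.5,2.8];print(zz,q.min(0).round(),q.max(0).round())
hsv=cv2.cvtColor(c['image'],cv2.COLOR_RGB2HSV);m=((hsv[...,0]<8)|(hsv[...,0]>172))&(hsv[...,1]>150)
ys,xs=np.nonzero(m[160:240,290:350]);print((xs.min()+60)*3.5,(xs.max()+61)*3.5,(ys.min()+70)*2.8,(ys.max()+71)*2.8)
o=robot.get_obs();print(o['time'])
im=c['image'][165:225,285:350];cv2.imwrite('pics/w18d.png',cv2.resize(im,None,fx=9,fy=9,interpolation=cv2.INTER_CUBIC)[:,:,::-1])
E
```

```text
0.0905 [265. 282.] [352. 350.]
0.0585 [269. 260.] [347. 321.]
269.5 350.0 263.2 347.2
24.5833
```

View pics/w18d.png

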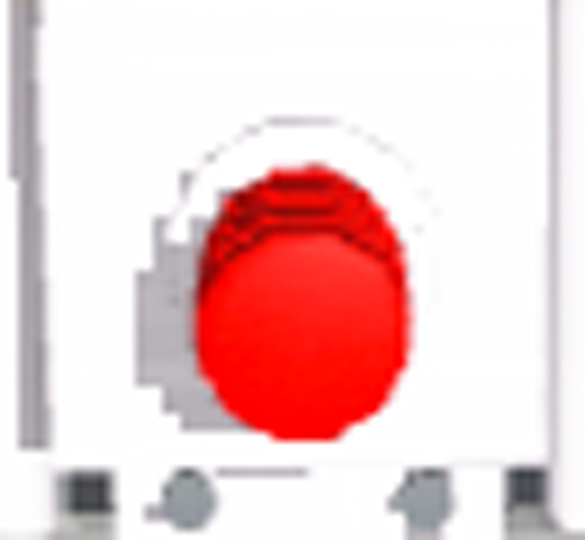

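The red extents (269–350, 263–347) match the prediction for an upright, seated pin (265–352, 260–350) to about 1 camera pixel, and the flange arc matches too. I hand in.

```bash
python3 -c "
from rig import robot
print(robot.hand_in())"
```

```text
the job is handed in; nothing more can be done
None
```

The carrier is on the shaker with its tongue in the yoke, and the locking pin is down through it. I handed the job in at about 24.6 s; no verdict was reported.

- **Carrier:** I picked carrier B, at 0.63 m the farthest of the three look-alikes. I set it between the rails and slid the tongue into the yoke until the force jumped to about 9 N with almost no more travel. The eye then measured about 0.3 mm from the yoke hole along the slide.
- **Pin:** I lifted it from the rack and lowered it through the ears and eye without resistance. It stopped with 8 N of upward force when the flange met the yoke.
- **Last checks:** With the gripper open and about 12 cm above the yoke, the flange and handle outlines matched an upright, seated pin at the hole to about one pixel. Both tubes stand upright in the rack. The tape roll and marker look unmoved, though I judged those by eye only.
- **Disagreements:**
  - A rough estimate put the top of the handle about 2 mm off in y. Re-measuring from the red outline did not confirm it.
  - Heights measured from two views were up to about 2–3 mm off the given values; the one at the yoke hole with the shaker tilted in view was 4.6 mm off.
  - The first large turn went the short way round and had to be undone, which did no harm.

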